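Lay out the staining station beside the microscope

ROBOT

A 6-joint arm with a two-finger parallel gripper is mounted at the origin on the work surface. World frame = base frame: x ahead of the robot, y to its left, z up, the work surface at z = 0. Lengths are in mm, angles in degrees, forces in N, time in s.
With the tool pointing down it reaches from about 350 to 850 mm from the base axis. Payload 8.1 kg.
Tool frame: the origin (TCP) lies midway between the tips of the shut fingers; the grasp point (between the pads) lies 19 mm behind it; x points along the fingers, y is the direction in which the jaws open and shut, and the axes are right-handed (so a half turn about x gives the same grasp; the last joint's range is limited). The gripper opens to 85 mm and grips with 20 to 120 N. Pads are 22 mm wide; open, the fingers measure 114 mm over their backs; the gripper's body (76 mm by 85 mm) begins 54 mm behind the grasp point. The pads swing forward as they close: fully open they stand 13 mm farther back than shut.
Start: joints at [-78.06, 7.471, 85.268, -0, 87.261, -4.893], TCP at [173.775, -574.289, 231.292] pointing down, gripper open.
Joint ranges: [-169.43, 169.43], [-51.17, 129.36], [1.28, 143.12], [-76.62, 256.62], [0, 156.53], [-152.29, 152.29]. Speed limits (degrees/s): [136.94, 136.94, 159.86, 180, 180, 180].

INTERFACE

Orientations are given as [roll, pitch, yaw] about the fixed x, y, z axes, in that order (R = Rz(yaw) Ry(pitch) Rx(roll)).
In Python, from bench import r, snapshot, workorder gives the robot as it stands.
- The arm moves only by the tool send_rows, never from a script. Its arguments are lists of equal length, an entry for each row: "offset": the shift along the tool's x, y, z in cm, a list of three; "dr": the turn, a rotation vector about the tool's x, y, z in degrees, a list of three; "grip": the opening in per cent of the stroke, from 0 (shut) to 100 (fully open). In form: {"offset": [[dx, dy, dz], ...], "dr": [[rx, ry, rz], ...], "grip": [grip, ...]}. A call has 1 to 5 rows; each row shifts and turns the commanded pose from where the row before left it, along the tool's axes as they then stand; what a row does not reach is not made up. A row lasts 1/8 s, in which the tool goes at most 62.5 mm and 10.7 degrees, less where a joint would pass 70% of its speed; a pose out of reach is approached as far as the arm can. A call with a gripper value outside its range is refused whole. The fingers move at their own pace and stop on an object; "force" is the grip in N (left out, the last holds). Time passes only in rows, so rows that do not move let the fingers close. It gives the time, the measured TCP pose, the force and the opening at its end, in the units of the state.
- r.sense(): the state, without advancing time (a new reading comes with each control period).
- snapshot(name): name is "scene" or "top" or "wrist"; returns a dict with "pixels" (384x512x3 uint8, red, green, blue), "fx", "fy", "cx", "cy" (pixels), "world_to_cam" (4x4, takes a point from world to camera coordinates). Camera axes: x right, y up, looking along -z (the intrinsics and any distortion apply to the point x, -y, -z); pixel columns grow to the right and rows downward; lengths in mm; the calibration is good to about 2 mm. The wrist camera is an equidistant fisheye: a pixel r from the principal point sees the ray r / f radians off the axis. A picture is of the moment at which its call begins. There is no depth.
- workorder.hand_in(): hands the job in, once; it reports no verdict.
The state is a dict: "time": time; "joint_pos": joint angles; "qd": joint speeds; "joint_efforts": joint torques, N m; "tool_pos": TCP position; "tcp_rot": TCP orientation; "ft_force": force on the tool from outside, world axes, zero at the start; "wrist_torque": the same for the moment, N m; "finger_gap": finger opening in mm.
Only numpy, scipy, OpenCV 4.12 (cv2) and the standard library are available. Lean on these libraries where they do the work, as an engineer would, in place of code of your own. Each camera call takes 0.05 s, during which the arm holds its last target.

TASK

Set out the staining station around the blue staining tray, with left, right and behind as the robot sees them and following the tray's own edges: stand the amber bottle to the left of the tray and the white bottle to its right, lay the green slide box flat behind it and parallel to its far edge, each with a gap of about 3 cm to the tray and in line with the tray's middle. Stand the small yellow vial upright on the middle of the slide box's top, and lay the culture dish flat, pink face up, in the middle of the hot plate's round top. Never tip over a bottle, the vial or the dish, do not disturb the beaker, the seedling or the spare eyepiece, and let go of everything.

Things in the scene. Friction and masses are not known exactly. Their poses are not given: they have to be found in the camera images.
- tray: Shallow open blue staining tray with two steel rods across it, fixed to the bench; 80 mm (x) by 110 mm (y), rim 15 mm high. Origin at the centre of its underside, on the bench; its x axis points away from the robot (behind), its y axis to the robot's left, each within 0.2 rad of the world's axes. It stands on either the left or the right half of the bench.
- hotplate_top (a point): Centre of the flat round dark top (110 mm across, 55 mm above the bench) of a white laboratory hot plate, cold, fixed to the bench; its housing is 160 mm (x) by 130 mm (y), reaches 95 mm to the front and 65 mm to the back of this point and has two black knobs on its front that stand out 10 mm more. Same axes as the tray's, within 0.2 rad. It stands on the other half from the tray.
- amber_center (a point): Closed round brown (amber) bottle with a black cap, loose, upright: body 36 mm across and straight up to 52 mm, then a shoulder, cap 24 mm across, 78 mm high in all. The point is on its axis, 39 mm above its underside; z up.
- white_center (a point): Closed round white plastic bottle with a red cap, loose, upright: the same shape and size as the amber one (36 mm across, 78 mm high). The point is on its axis, 39 mm above its underside; z up.
- slidebox_center (a point): Closed green plastic microscope-slide box with a flat top, loose, lying flat: 34 mm (its x) by 84 mm (its y, the long side) by 30 mm high, a small steel latch on one long side. The point is its centre, 15 mm above its underside; z up.
- vial_center (a point): Small round yellow oil vial with a blue cap, loose, upright: 24 mm across, 44 mm high. The point is on its axis, 22 mm above its underside; z up.
- dish_center (a point): Round closed culture dish, white with a pink face on top, loose, lying flat: 60 mm across, 16 mm high. The point is its centre, 8 mm above its underside; z up.
- beaker_center (a point): Clear glass beaker, a loose bystander to be left alone: 50 mm across, 60 mm high. The point is on its axis, 30 mm above the bench.
- seedling_center (a point): Green seedling in a terracotta pot, a loose bystander to be left alone: pot 56 mm across the top and 52 mm high, leaves up to about 105 mm. The point is on the pot's axis, 26 mm above the bench.
- eyepiece_center (a point): Spare microscope eyepiece standing on end, black over steel with a brass ring, a loose bystander to be left alone: 34 mm across, 44 mm high. The point is on its axis, 22 mm above the bench.

How it is judged:
By the outcome, as a careful person would: the job done as asked, in the order asked, and still so for the second after the job is handed in, with the robot touching nothing.
It also fails if it takes over 134 s, if anything falls off the work surface, if the arm or the gripper's body presses on something with over 40 N, if the wrist force passes 120 N, or if a joint passes its speed limit or range.

## Working session

There is one attempt and no reset: what is moved stays moved. The work goes in short steps, Python scripts to look and compute and a tool call to move; the robot and the scene stay as the last step left them, time stands still between calls to the robot, and variables do not carry over. Pictures are saved under pics/ and viewed, and the job is handed in when it is done.

Besides the shell and the picture viewer there is one more tool, called after ">>>" as a command line: name --argument value ..., lists and objects as JSON in quotes. send_rows: Moves the arm, as the interface text tells. Its arguments: {"type":"object","properties":{"offset":{"type":"array","items":{"type":"array","items":{"type":"number"}}},"dr":{"type":"array","items":{"type":"array","items":{"type":"number"}}},"grip":{"type":"array","items":{"type":"number"}},"force":{"type":"number"}},"required":["offset","dr","grip"]}

```bash
ls; mkdir -p pics; python3 - <<'E'
from bench import r,snapshot
import cv2,numpy as np
print(r.sense())
for n in ("scene","top","wrist"):
    s=snapshot(n); cv2.imwrite(f"pics/{n}0.png",s["pixels"][:,:,::-1])
    print(n,s["fx"],s["fy"],s["cx"],s["cy"],[k for k in s]); print(np.round(s["world_to_cam"],3))
E
```

```text
pics
{'time': 0.0, 'joint_pos': array([-7.80595655e+01,  7.51436646e+00,  8.53289039e+01,  4.76920056e-04,
        8.72606755e+01, -4.89286633e+00]), 'qd': array([ 0.04621617, -0.00485016, -0.0382237 ,  0.05792654, -0.02107218,
       -0.01954511]), 'joint_efforts': array([-1.54843110e-03, -5.69395351e+01, -5.00555027e+01, -2.14769066e-04,
        1.45431870e-02,  6.20740046e-07]), 'tool_pos': array([ 173.6672109 , -573.75364559,  230.25574998]), 'tcp_rot': array([-95.1554231 ,  89.89605304, 101.67785452]), 'ft_force': array([-0.04820556, -0.60289019,  0.46750827]), 'wrist_torque': array([0.02387466, 0.01413173, 0.00466746]), 'finger_gap': 85.3917784552498}
scene 371.73667896173043 371.73667896173043 247.84361760810458 191.84901499560402 ['pixels', 'fx', 'fy', 'cx', 'cy', 'world_to_cam']
[[ 3.550000e-01  9.350000e-01 -1.100000e-02 -1.978350e+02]
 [-7.920000e-01  3.070000e-01  5.270000e-01  4.173630e+02]
 [ 4.960000e-01 -1.790000e-01  8.500000e-01 -1.306232e+03]
 [ 0.000000e+00  0.000000e+00  0.000000e+00  1.000000e+00]]
top 444.2804436260225 444.2804436260225 258.08599389362456 193.26874482835703 ['pixels', 'fx', 'fy', 'cx', 'cy', 'world_to_cam']
[[ 2.000000e-03 -1.000000e+00 -4.000000e-03 -1.506700e+01]
 [ 9.930000e-01  1.000000e-03  1.200000e-01 -5.730300e+02]
 [-1.200000e-01 -4.000000e-03  9.930000e-01 -1.206556e+03]
 [ 0.000000e+00  0.000000e+00  0.000000e+00  1.000000e+00]]
wrist 297.3186396354542 297.3186396354542 253.6172159128423 187.7485117806769 ['pixels', 'fx', 'fy', 'cx', 'cy', 'world_to_cam']
[[ 2.90000e-01 -9.57000e-01 -1.00000e-03 -5.98623e+02]
 [ 9.24000e-01  2.80000e-01 -2.60000e-01  3.28680e+01]
 [ 2.49000e-01  7.40000e-02  9.66000e-01 -3.78078e+02]
 [ 0.00000e+00  0.00000e+00  0.00000e+00  1.00000e+00]]
```

View pics/top0.png

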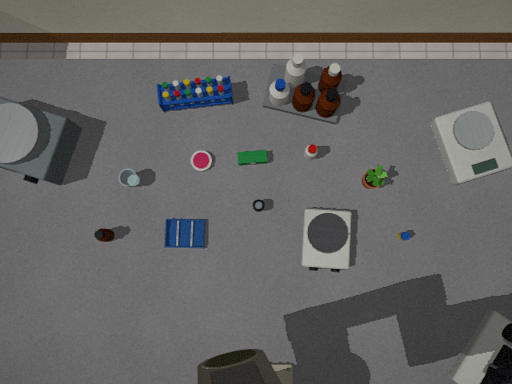

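View pics/scene0.png

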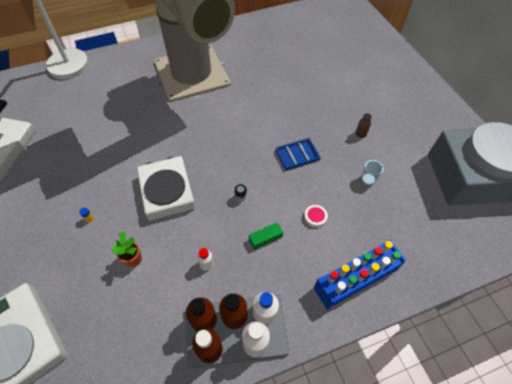

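View pics/wrist0.png

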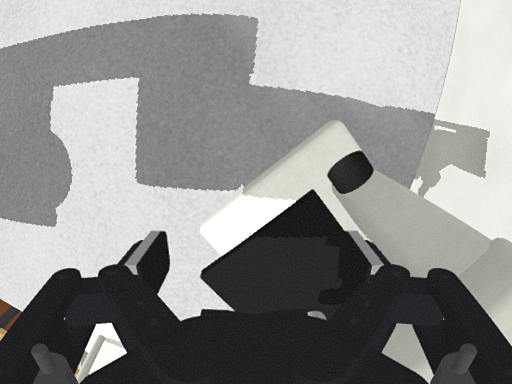

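Top view: tray about (185,233), amber (105,235), white (312,151), box (252,157), dish (202,160), vial (405,236), hot plate (328,233), eyepiece (259,205), beaker (130,178), seedling (374,178). Now measuring with masks.

```bash
cat > h.py <<'E'
from bench import r,snapshot
import cv2,numpy as np
def ray(s,u,v,fish=False):
    W=s["world_to_cam"]; R=W[:3,:3]; t=W[:3,3]
    x=(u-s["cx"])/s["fx"]; y=(v-s["cy"])/s["fy"]
    if fish:
        th=np.hypot(x,y); k=np.sin(th)/max(th,1e-9); d=np.array([x*k,-y*k,-np.cos(th)])
    else: d=np.array([x,-y,-1.])
    return -R.T@t, R.T@d
def onz(s,u,v,z,fish=False):
    c,d=ray(s,u,v,fish); return c+d*(z-c[2])/d[2]
def proj(s,p,fish=False):
    W=s["world_to_cam"]; q=W[:3,:3]@np.asarray(p,float)+W[:3,3]
    a=np.array([q[0],-q[1],-q[2]])
    if fish:
        h=np.hypot(a[0],a[1]); th=np.arctan2(h,a[2]); k=th/max(h,1e-9); return s["cx"]+s["fx"]*k*a[0], s["cy"]+s["fy"]*k*a[1]
    return s["cx"]+s["fx"]*a[0]/a[2], s["cy"]+s["fy"]*a[1]/a[2]
def hsv(s): return cv2.cvtColor(np.ascontiguousarray(s["pixels"]),cv2.COLOR_RGB2HSV)
def blobs(m,amin=15):
    n,l,st,c=cv2.connectedComponentsWithStats(m.astype(np.uint8)); 
    return [(int(st[i,4]),np.round(c[i],1).tolist(),st[i,:4].tolist(),l==i) for i in range(1,n) if st[i,4]>=amin]
def mask(H,h0,h1,s0,v0,s1=255,v1=255):
    h=H[:,:,0]; hm=(h>=h0)&(h<=h1) if h0<=h1 else (h>=h0)|(h<=h1)
    return hm&(H[:,:,1]>=s0)&(H[:,:,2]>=v0)&(H[:,:,1]<=s1)&(H[:,:,2]<=v1)
E
python3 - <<'E'
from h import *
s=snapshot("top"); H=hsv(s); sc=snapshot("scene")
P=s["pixels"][:,:,::-1]
a=cv2.resize(P[130:280,80:280],None,fx=4,fy=4,interpolation=cv2.INTER_CUBIC); cv2.imwrite("pics/ta.png",a)
a=cv2.resize(P[130:280,240:440],None,fx=4,fy=4,interpolation=cv2.INTER_CUBIC); cv2.imwrite("pics/tb.png",a)
for n,m in dict(blue=mask(H,105,130,120,40),green=mask(H,50,80,120,40),red=mask(H,165,8,120,60),brown=mask(H,0,15,80,15,v1=120)).items():
    for b in blobs(m,8):
        if 130<b[1][1]<280: print(n,b[:3], np.round(onz(s,*b[1],0)[:2]))
E
```

```text
blue (950, [184.5, 232.9], [165, 219, 40, 29]) [463. 195.]
blue (62, [405.2, 235.5], [401, 232, 10, 8]) [ 457. -431.]
green (350, [252.2, 156.8], [238, 150, 30, 15]) [684.   3.]
green (247, [376.4, 175.8], [366, 166, 22, 20]) [ 628. -355.]
red (61, [312.1, 148.3], [308, 144, 9, 9]) [ 709. -171.]
red (194, [200.6, 159.9], [193, 153, 16, 15]) [674. 153.]
brown (53, [367.3, 183.8], [362, 178, 15, 10]) [ 605. -328.]
brown (124, [106.6, 234.7], [98, 229, 16, 12]) [458. 416.]
```

View pics/ta.png

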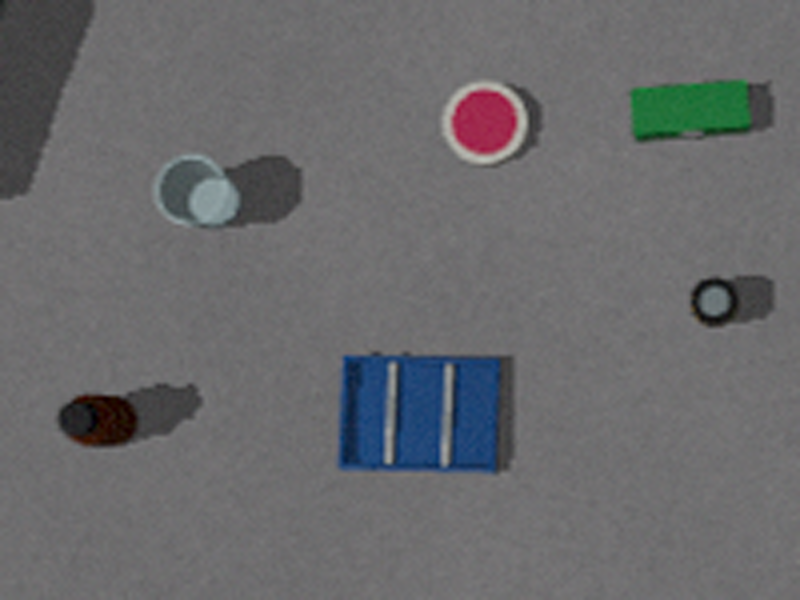

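View pics/tb.png

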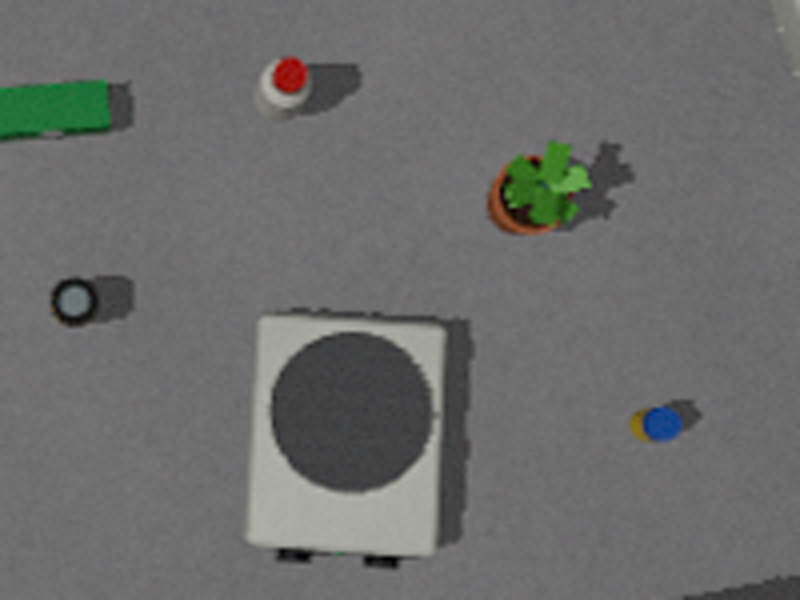

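```bash
python3 - <<'E'
from h import *
s=snapshot("top"); H=hsv(s); sc=snapshot("scene")
C=lambda a,b:((a+.5)/4-.5+80,(b+.5)/4-.5+130)
D=lambda a,b:((a+.5)/4-.5+240,(b+.5)/4-.5+130)
print("cam",ray(s,0,0)[0])
def big(m,u,v):
    return [b for b in blobs(m,8) if abs(b[1][0]-u)<12 and abs(b[1][1]-v)<12][0]
m=big(mask(H,105,130,120,40),185,233)[3]
cs=cv2.findContours(m.astype(np.uint8),cv2.RETR_EXTERNAL,cv2.CHAIN_APPROX_NONE)[0]; c=max(cs,key=cv2.contourArea)
print("trayrect",cv2.minAreaRect(c))
L=[(C(343,355),C(340,469))];
for n,p,z in [("BL",(343,355),15),("FL",(340,469),15),("BR",(499,355),0),("FR",(498,472),0),("BR15",(499,357),15),("FR15",(498,470),15)]:
    print("tray",n,np.round(onz(s,*C(*p),z)[:2],1))
for n,p,z in [("dish",(484,122),16),("eyep",(714,300),44),("beaker rim",(190,187),60),("amber cap",(78,418),78)]:
    print(n,np.round(onz(s,*C(*p),z)[:2],1))
for n,p,z in [("white cap",(290,76),78),("vial cap",(662,423),44),("hp",(352,412),55),("eyep",(75,301),44),("pot",(530,195),52),("hBL",(260,318),50),("hBR",(444,325),50),("hFL",(248,545),50),("hFR",(436,553),50)]:
    print(n,np.round(onz(s,*D(*p),z)[:2],1))
g=big(mask(H,50,80,120,90),252,157)
cs=cv2.findContours(g[3].astype(np.uint8),cv2.RETR_EXTERNAL,cv2.CHAIN_APPROX_NONE)[0]; c=max(cs,key=cv2.contourArea)
rc=cv2.minAreaRect(c); print(rc)
for q in cv2.boxPoints(rc): print("box",np.round(onz(s,*q,30)[:2],1))
print("boxc",onz(s,*rc[0],30)[:2])
P=sc["pixels"][:,:,::-1]
cv2.imwrite("pics/sa.png",cv2.resize(P[100:290,230:430],None,fx=3.9,fy=3.1,interpolation=cv2.INTER_CUBIC))
# projected checks in scene
for n,p in dict(amber=(455,405,78),white=(690,-168,78),dish=(670,150,16),vial=(455,-420,44)).items(): print(n,np.round(proj(sc,p)))
HS=hsv(sc)
for n,m in dict(blue=mask(HS,105,130,120,40),red=mask(HS,165,8,120,60)).items():
    for b in blobs(m,8): print(n,b[:3])
E
```

```text
cam [ 424.65821432  -19.64662625 1266.35199462]
trayrect ((184.5, 233.0), (28.0, 39.0), 90.0)
tray BL [503.7 247.2]
tray FL [423.9 247.2]
tray BR [504.8 139.1]
tray FR [422.  138.4]
tray BR15 [502.5 137.2]
tray FR15 [423.4 136.6]
dish [670.6 150.5]
eyep [540.3 -14.4]
beaker rim [616.3 346.1]
amber cap [457.4 409.6]
white cap [ 690.6 -161.5]
vial cap [ 456.4 -416.8]
hp [ 463.2 -203.3]
eyep [539.6 -15.1]
pot [ 612.8 -329.1]
hBL [ 527.5 -142.1]
hBR [ 522.9 -268.1]
hFL [ 373.6 -132.3]
hFR [ 368.5 -259.1]
((252.2617645263672, 156.40292358398438), (11.274385452270508, 28.99127769470215), 85.60128784179688)
box [691.7  44.8]
box [698.2 -37.2]
box [665.8 -39.6]
box [659.3  42.1]
boxc [678.69348118   2.511994  ]
amber [365. 116.]
white [201. 252.]
dish [316. 214.]
vial [ 83. 211.]
blue (425, [96.0, 41.6], [76, 33, 41, 18])
blue (149, [3.7, 60.1], [0, 51, 9, 19])
blue (760, [297.3, 153.7], [276, 138, 44, 32])
blue (70, [83.7, 211.5], [79, 207, 10, 10])
blue (14, [381.7, 245.5], [380, 244, 4, 4])
blue (1543, [353.9, 280.1], [314, 245, 92, 65])
blue (15, [371.3, 251.2], [369, 249, 5, 5])
blue (1
[... 168 characters left out ...]
6])
red (11, [367.7, 124.3], [366, 122, 4, 5])
red (197, [315.7, 214.3], [308, 207, 17, 15])
red (98, [132.4, 258.4], [118, 245, 23, 22])
red (50, [377.6, 250.5], [374, 247, 8, 8])
red (85, [202.9, 252.7], [198, 248, 10, 11])
red (48, [333.8, 274.5], [331, 271, 7, 8])
red (54, [364.0, 273.3], [360, 270, 9, 8])
red (37, [243.1, 304.2], [239, 297, 8, 16])
red (18, [206.9, 301.0], [201, 298, 11, 7])
red (11, [207.8, 308.5], [205, 306, 6, 7])
red (9, [212.1, 308.2], [211, 306, 3, 5])
red (14, [204.6, 314.7], [201, 312, 7, 6])
red (21, [237.1, 315.5], [234, 312, 6, 9])
red (78, [213.3, 338.5], [206, 329, 15, 22])
red (9, [214.6, 349.8], [213, 347, 4, 6])
red (13, [208.8, 353.2], [207, 351, 5, 5])
```

```bash
cat >> h.py <<'E'
from scipy.spatial.transform import Rotation as Ro
def st():
    q=r.sense(); R=Ro.from_euler("xyz",q["tcp_rot"],degrees=True).as_matrix(); return q,np.array(q["tool_pos"]),R
def goto(x,y,z,yaw=0):
    """offset(cm) in tool axes and rotvec to TCP x,y,z with tool x down, tool y = world x dir turned by yaw (deg)"""
    q,p,R=st(); c,s_=np.cos(np.radians(yaw)),np.sin(np.radians(yaw))
    T=np.array([[0,0,-1],[c,s_,0],[s_,-c,0]]).T  # cols x,y,z  (z = x cross y)
    T[:,2]=np.cross(T[:,0],T[:,1])
    T2=T.copy(); T2[:,1:]*=-1
    best=min((T,T2),key=lambda A:np.linalg.norm(Ro.from_matrix(R.T@A).as_rotvec()))
    print("t",round(q["time"],2),"pos",np.round(p,1),"tooly",np.round(R[:,1],3),"toolz",np.round(R[:,2],3),"j",np.round(q["joint_pos"],1),"gap",round(q["finger_gap"],1))
    print("off cm",np.round(R.T@(np.array([x,y,z])-p)/10,2),"rv",np.round(Ro.from_matrix(R.T@best).as_rotvec(degrees=True),2))
E
python3 -c "
from h import *
goto(457.4,409.6,150)"
```

```text
t 0.35 pos [ 173.7 -574.2  231. ] tooly [ 0.29  -0.957 -0.   ] toolz [-0.957 -0.29  -0.   ] j [-78.1   7.5  85.3   0.   87.3  -4.9] gap 84.9
off cm [  8.15 -85.94 -55.63] rv [-7.317e+01 -2.000e-02  2.000e-02]
```

>>> send_rows --offset '[[0, 0, 0], [0, 0, 0], [0, 0, 0], [0, 0, 0], [0, 0, 0]]' --dr '[[-10.5, 0, 0], [-10.5, 0, 0], [-10.5, 0, 0], [-10.5, 0, 0], [-10.5, 0, 0]]' --grip '[100, 100, 100, 100, 100]'

```text
time: 0.98
tool_pos: [173.8, -574.3, 231.2]
tcp_rot: [-140.7, 90.0, 109.0]
ft_force: [0.3, 0.9, -0.8]
finger_gap: 85.9
```

>>> send_rows --offset '[[0, 0, 0], [0, 0, 0], [0, 3, -5], [0, 4, -4.5], [0, 4, -4.5]]' --dr '[[-10.5, 0, 0], [-10.2, 0, 0], [0, 0, 0], [0, 0, 0], [0, 0, 0]]' --grip '[100, 100, 100, 100, 100]'

```text
time: 1.6
tool_pos: [284.5, -432.9, 231.3]
tcp_rot: [56.1, 90.0, -33.9]
ft_force: [0.7, 0.1, -0.2]
finger_gap: 85.5
```

>>> send_rows --offset '[[0, 3.5, -5], [0, 3.5, -5], [0, 3.5, -5], [0, 3.5, -5], [0, 3.2, -5]]' --dr '[[0, 0, 0], [0, 0, 0], [0, 0, 0], [0, 0, 0], [0, 0, 0]]' --grip '[100, 100, 100, 100, 100]'

```text
time: 2.22
tool_pos: [456.5, -182.3, 231.6]
tcp_rot: [62.9, 89.9, -27.0]
ft_force: [0.5, -1.1, 0.2]
finger_gap: 85.6
```

>>> send_rows --offset '[[1, 0, -6], [1, 0, -6], [1, 0, -6], [1, 0, -6], [1, 0, -6]]' --dr '[[0, 0, 0], [0, 0, 0], [0, 0, 0], [0, 0, 0], [0, 0, 0]]' --grip '[100, 100, 100, 100, 100]'

```text
time: 2.85
tool_pos: [455.2, 117.8, 181.4]
tcp_rot: [94.3, 89.9, 4.3]
ft_force: [1.2, -0.4, 0.2]
finger_gap: 85.7
```

```bash
python3 - <<'E'
from h import *
goto(457.4,409.6,150)
s=snapshot("wrist"); cv2.imwrite("pics/w1.png",s["pixels"][:,:,::-1])
E
```

```text
t 2.85 pos [455.2 117.8 181.4] tooly [1.    0.001 0.001] toolz [ 0.001 -1.    -0.   ] j [  8.3 -11.5 109.   -0.   82.4   8.2] gap 85.7
off cm [  3.14   0.23 -29.18] rv [ 0.03 -0.01 -0.07]
```

View pics/w1.png

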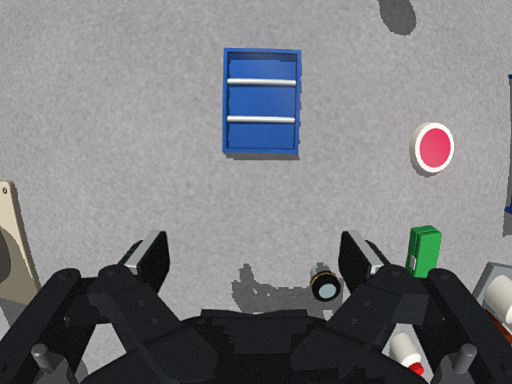

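Wrist view from above: the tray spans corners about (223,49)–(299,153), dish at (434,148), box at (424,250). Refining from it.

```bash
python3 - <<'E'
from h import *
s=snapshot("wrist"); H=hsv(s)
P=s["pixels"][:,:,::-1]
cv2.imwrite("pics/w1t.png",cv2.resize(P[35:165,205:320],None,fx=5,fy=4.6,interpolation=cv2.INTER_CUBIC))
m=mask(H,105,130,120,40); b=[b for b in blobs(m,500) if b[1][1]<170][0]
ys,xs=np.nonzero(b[3])
# fit edges: top row per col, etc. -> world at z 15
def fit(pts,ax,z):
    w=np.array([onz(s,u,v,z,True)[:2] for u,v in pts]); o=1-ax
    k=np.polyfit(w[:,o],w[:,ax],1); res=abs(w[:,ax]-np.polyval(k,w[:,o])); g=res<np.median(res)*3+.3
    k=np.polyfit(w[g,o],w[g,ax],1); return k
cols=range(232,292); rows=range(60,145)
T=[(c,ys[xs==c].min()-.5) for c in cols]; B=[(c,ys[xs==c].max()+.5) for c in cols]
L=[(xs[ys==q].min()-.5,q) for q in rows]; Rr=[(xs[ys==q].max()+.5,q) for q in rows]
for n,p,ax,z,at in [("left",T,1,15,463),("right",B,1,0,463),("right15",B,1,15,463),("front",L,0,15,192),("back0",Rr,0,0,192),("back15",Rr,0,15,192)]:
    k=fit(p,ax,z); print(n,"val",round(np.polyval(k,at),1),"deg",round(np.degrees(np.arctan(k[0])),2))
d=[b for b in blobs(mask(H,160,10,90,60),200)]
for b in d: print(b[:3],onz(s,*b[1],16,True))
E
```

```text
left val 249.1 deg -0.58
right val 137.0 deg -1.28
right15 val 139.5 deg -1.28
front val 424.2 deg 1.0
back0 val 505.9 deg 0.75
back15 val 503.5 deg 0.75
(945, [436.2, 154.4], [421, 135, 31, 39]) [671.41872091 151.14346111  16.        ]
```

View pics/w1t.png

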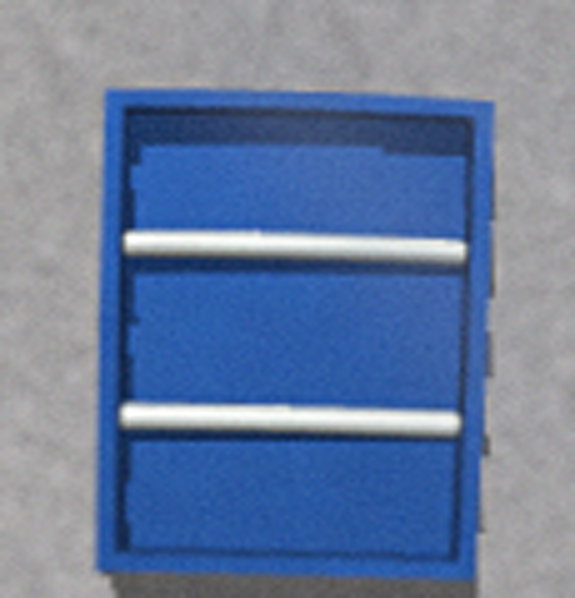

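>>> send_rows --offset '[[0.6, 0, -5.8], [0.6, 0, -5.8], [0.6, 0, -5.8], [0.6, 0.2, -5.8], [0.7, 0, -6]]' --dr '[[0, 0, 0], [0, 0, 0], [0, 0, 0], [0, 0, 0], [0, 0, 0]]' --grip '[100, 100, 100, 100, 100]'

```text
time: 3.58
tool_pos: [457.7, 409.4, 150.5]
tcp_rot: [101.3, 89.9, 11.3]
ft_force: [0.9, -0.4, 1.0]
finger_gap: 85.5
```

```bash
python3 - <<'E'
from h import *
goto(457.4,409.6,16)
s=snapshot("scene"); P=s["pixels"][:,:,::-1]; cv2.imwrite("pics/s2.png",cv2.resize(P[40:190,280:440],None,fx=4.5,fy=4,interpolation=cv2.INTER_CUBIC))
E
```

```text
t 3.58 pos [457.7 409.4 150.5] tooly [1.    0.    0.001] toolz [ 0. -1. -0.] j [37.  12.4 88.3 -0.  79.2 37. ] gap 85.5
off cm [13.45 -0.04 -0.02] rv [ 0.01 -0.01 -0.05]
```

View pics/s2.png

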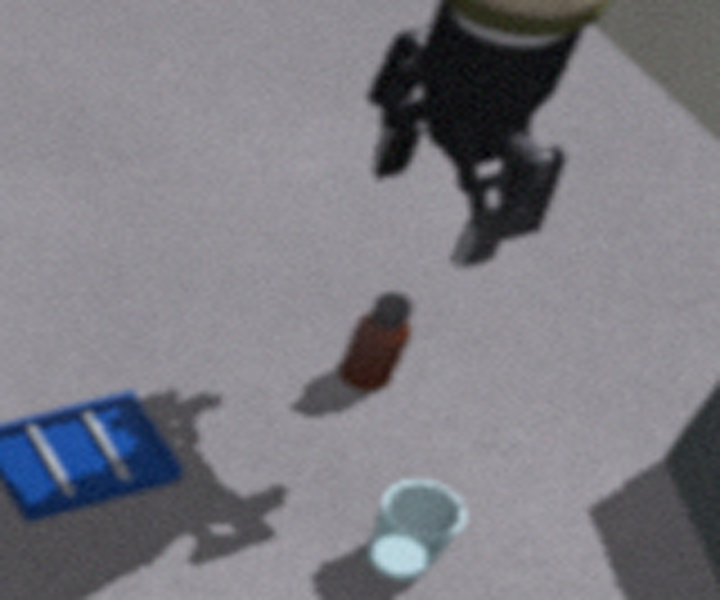

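>>> send_rows --offset '[[5, 0, 0], [5, 0, 0], [2.4, 0, 0], [1, 0, 0], [0, 0, 0]]' --dr '[[0, 0, 0], [0, 0, 0], [0, 0, 0], [0, 0, 0], [0, 0, 0]]' --grip '[100, 100, 100, 100, 30]' --force 40

```text
time: 4.25
tool_pos: [457.4, 407.6, 16.3]
tcp_rot: [-45.0, 90.0, -135.0]
ft_force: [0.4, 0.2, -0.5]
finger_gap: 69.8
```

>>> send_rows --offset '[[0, 0, 0], [0, 0, 0], [0, 0, 0], [0, 0, 0], [0, 0, 0]]' --dr '[[0, 0, 0], [0, 0, 0], [0, 0, 0], [0, 0, 0], [0, 0, 0]]' --grip '[30, 30, 30, 30, 30]'

```text
time: 4.88
tool_pos: [458.4, 408.8, 18.3]
tcp_rot: [126.0, 89.8, 36.1]
ft_force: [-0.0, -1.1, 6.9]
finger_gap: 34.7
```

>>> send_rows --offset '[[0, 0, 0], [-1, 0, 0], [-2, 0, 0], [-2, 0, 0], [0, 0, 0]]' --dr '[[0, 0, 0], [0, 0, 0], [0, 0, 0], [0, 0, 0], [0, 0, 0]]' --grip '[30, 30, 30, 30, 30]'

```text
time: 5.5
tool_pos: [459.1, 409.3, 69.9]
tcp_rot: [127.0, 89.7, 37.0]
ft_force: [0.5, -0.3, -1.4]
finger_gap: 34.8
```

```bash
python3 - <<'E'
from h import *
goto(465.1,296.3,66)
s=snapshot("scene"); P=s["pixels"][:,:,::-1]; cv2.imwrite("pics/s3.png",cv2.resize(P[40:190,280:440],None,fx=4.5,fy=4,interpolation=cv2.INTER_CUBIC))
s=snapshot("wrist"); cv2.imwrite("pics/w3.png",s["pixels"][:,:,::-1])
E
```

```text
t 5.5 pos [459.1 409.3  69.9] tooly [1.    0.001 0.005] toolz [ 0.001 -1.    -0.003] j [36.9 16.8 92.   0.  70.9 36.9] gap 34.8
off cm [ 0.35  0.59 11.3 ] rv [ 0.04 -0.2  -0.26]
```

View pics/s3.png

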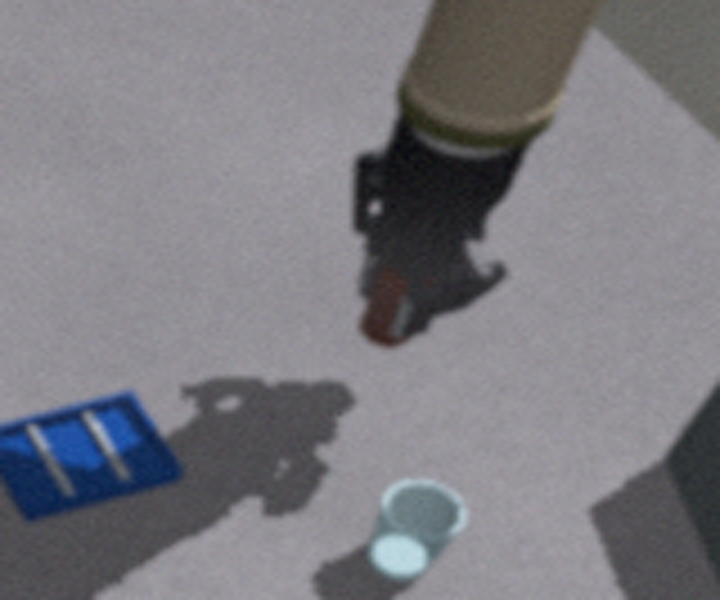

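View pics/w3.png

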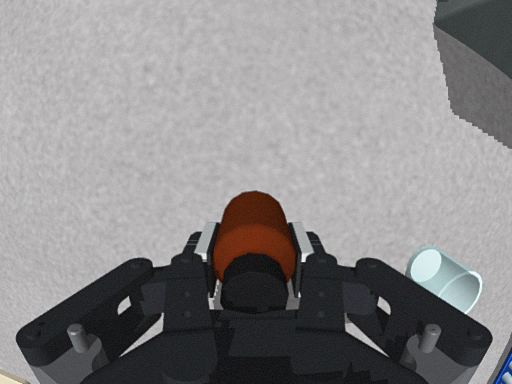

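```bash
python3 - <<'E'
from h import *
s=snapshot("wrist"); 
p=onz(s,254,191,51,True); print(p, "center y", p[1]-18, ray(s,0,0)[0])
p=onz(s,254,226,51+52,True); print(p,p[1]-18)
goto(465.1,296.3,66)
E
```

```text
[458.39856646 430.15657618  51.        ] center y 412.1565761826701 [457.90756738 474.74301496 209.42831396]
[458.25449497 430.73946136 103.        ] 412.7394613644665
t 5.65 pos [457.  407.7  66. ] tooly [ 1.     0.001 -0.   ] toolz [ 0.001 -1.     0.   ] j [36.9 17.  92.2 -0.  70.8 36.9] gap 34.5
off cm [1.000e-02 8.000e-01 1.114e+01] rv [0.03 0.01 0.01]
```

>>> send_rows --offset '[[0, 0.25, 3.8], [0, 0.25, 3.8], [0, 0.25, 3.85], [0, 0, 0], [0, 0, 0]]' --dr '[[0, 0, 0], [0, 0, 0], [0, 0, 0], [0, 0, 0], [0, 0, 0]]' --grip '[30, 30, 30, 30, 30]'

```text
time: 6.28
tool_pos: [464.5, 293.5, 65.8]
tcp_rot: [-90.7, 90.0, 179.3]
ft_force: [-0.1, 0.2, -0.6]
finger_gap: 34.5
```

```bash
python3 - <<'E'
from h import *
goto(465.1,293.5,16.5)
s=snapshot("wrist"); cv2.imwrite("pics/w4.png",s["pixels"][:,:,::-1])
H=hsv(s); goto(465.1,293.5,16.5)
E
```

```text
t 6.28 pos [464.5 293.5  65.8] tooly [ 1.    -0.    -0.001] toolz [-0. -1. -0.] j [ 26.9   8.  102.7   0.   69.4  26.9] gap 34.5
off cm [ 4.93  0.07 -0.  ] rv [-0.   -0.    0.05]
t 6.33 pos [464.5 293.9  65.9] tooly [ 1.     0.001 -0.001] toolz [ 0.001 -1.    -0.   ] j [ 27.    8.  102.7   0.   69.4  26.9] gap 34.8
off cm [4.94 0.06 0.04] rv [ 0.04 -0.01  0.03]
```

View pics/w4.png

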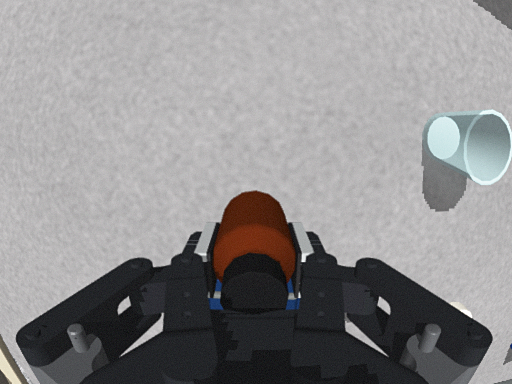

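>>> send_rows --offset '[[2.5, 0.05, 0], [1.7, 0, 0], [0.7, 0, 0], [0, 0, 0], [0, 0, 0]]' --dr '[[0, 0, 0], [0, 0, 0], [0, 0, 0], [0, 0, 0], [0, 0, 0]]' --grip '[30, 30, 30, 30, 30]'

```text
time: 6.95
tool_pos: [465.1, 294.0, 18.0]
tcp_rot: [-90.8, 90.0, 179.3]
ft_force: [-4.9, -1.7, 8.1]
finger_gap: 34.9
```

>>> send_rows --offset '[[0, 0, 0], [0, 0, 0], [0, 0, 0], [0, 0, 0], [0, 0, 0]]' --dr '[[0, 0, 0], [0, 0, 0], [0, 0, 0], [0, 0, 0], [0, 0, 0]]' --grip '[50, 60, 80, 100, 100]'

```text
time: 7.58
tool_pos: [465.2, 293.4, 17.2]
tcp_rot: [-81.2, 90.0, -171.1]
ft_force: [-0.3, 0.4, -0.3]
finger_gap: 85.5
```

>>> send_rows --offset '[[-3, 0, 0], [-5, 0, 0], [-5, 0, 0], [-3, 3, 4], [0, 4, 4]]' --dr '[[0, 0, 0], [0, 0, 0], [0, 0, 0], [0, 0, 0], [0, 0, 0]]' --grip '[100, 100, 100, 100, 100]'

```text
time: 8.2
tool_pos: [537.7, 213.8, 181.8]
tcp_rot: [107.7, 89.6, 17.9]
ft_force: [1.1, 0.2, -0.2]
finger_gap: 85.4
```

```bash
python3 - <<'E'
from h import *
goto(690.6,-161.5,150)
s=snapshot("wrist"); cv2.imwrite("pics/w5.png",s["pixels"][:,:,::-1])
s=snapshot("top"); P=s["pixels"][:,:,::-1]; cv2.imwrite("pics/t5.png",cv2.resize(P[130:280,80:280],None,fx=4,fy=4,interpolation=cv2.INTER_CUBIC))
E
```

```text
t 8.2 pos [537.7 213.8 181.8] tooly [1.    0.003 0.007] toolz [ 0.003 -1.    -0.002] j [16.6  5.4 92.7  0.  81.5 16.4] gap 85.4
off cm [ 3.2  15.16 37.58] rv [ 0.16 -0.13 -0.39]
```

View pics/w5.png

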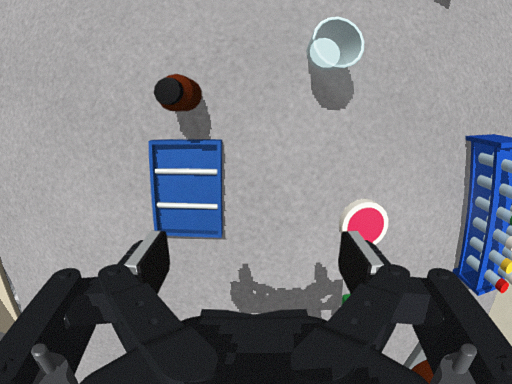

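View pics/t5.png

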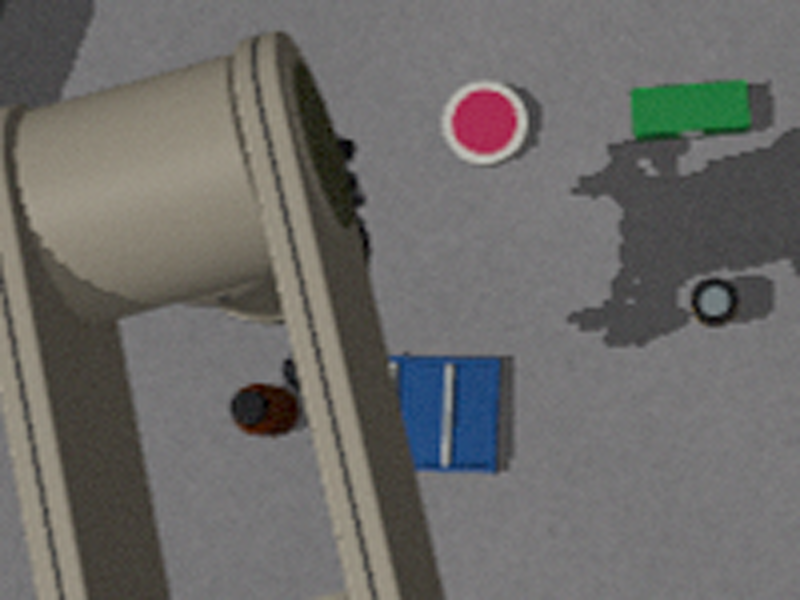

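>>> send_rows --offset '[[0, 2.2, 5.4], [0, 2.2, 5.4], [0, 2.2, 5.4], [0, 2.2, 5.4], [0, 2.2, 5.4]]' --dr '[[0, 0, 0], [0, 0, 0], [0, 0, 0], [0, 0, 0], [0, 0, 0]]' --grip '[100, 100, 100, 100, 100]'

```text
time: 8.93
tool_pos: [645.8, -57.9, 177.1]
tcp_rot: [-144.5, 90.0, 125.5]
ft_force: [-0.2, -0.0, 0.3]
finger_gap: 85.4
```

>>> send_rows --offset '[[0, 2, 5.3], [1.5, 2.1, 5.3], [1.5, 0, 0], [0, 0, 0]]' --dr '[[0, 0, 0], [0, 0, 0], [0, 0, 0], [0, 0, 0]]' --grip '[100, 100, 100, 100]'

```text
time: 9.43
tool_pos: [685.0, -161.7, 144.4]
tcp_rot: [-114.0, 89.7, 156.0]
ft_force: [0.4, 0.3, -0.8]
finger_gap: 84.9
```

```bash
python3 - <<'E'
from h import *
goto(690.6,-162,16)
s=snapshot("wrist"); cv2.imwrite("pics/w6.png",s["pixels"][:,:,::-1])
E
```

```text
t 9.43 pos [ 685.  -161.7  144.4] tooly [ 1.     0.    -0.004] toolz [-0.    -1.    -0.002] j [-17.5  26.5  71.7   0.   82.1 -17.5] gap 84.9
off cm [12.84  0.62  0.05] rv [-0.   -0.11  0.25]
```

View pics/w6.png

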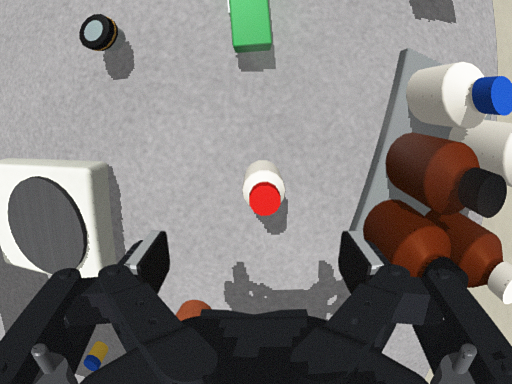

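```bash
python3 - <<'E'
from h import *
s=snapshot("wrist"); H=hsv(s); q,p,R=st()
c,d=ray(s,253,187,True); print("cam",c,"axis",d,"tcp",p)
for b in blobs(mask(H,170,8,180,100),100): print(b[:3],onz(s,*b[1],78,True))
print("cap if at 690,-162:",proj(s,(690.6,-162,78),True))
print("base bench corner eyepiece",onz(s,98,32,44,True), "box corner", onz(s,272,45,30,True))
t=snapshot("top"); cv2.imwrite("pics/t6.png",t["pixels"][:,:,::-1])
E
```

```text
cam [686.53153143 -94.61887918 288.64203626] axis [-0.00345925 -0.25734642 -0.96631302] tcp [ 686.29018922 -161.0021431   147.3214567 ]
(691, [455.0, 158.5], [433, 143, 44, 39]) [ 856.71194299 -125.32308752   78.        ]
(793, [263.3, 198.7], [249, 183, 30, 33]) [ 693.42262053 -159.68071426   78.        ]
(413, [430.5, 239.4], [411, 226, 36, 31]) [ 843.99088328 -198.67819282   78.        ]
(352, [486.6, 245.9], [468, 234, 32, 28]) [ 923.28188992 -212.09491819   78.        ]
(212, [408.4, 251.9], [396, 236, 25, 30]) [ 822.34801001 -209.41941436   78.        ]
cap if at 690,-162: (np.float64(259.47297862472544), np.float64(201.6743071496437))
base bench corner eyepiece [546.42308274 -16.04328622  44.        ] box corner [701.76188481 -37.33239076  30.        ]
```

View pics/t6.png

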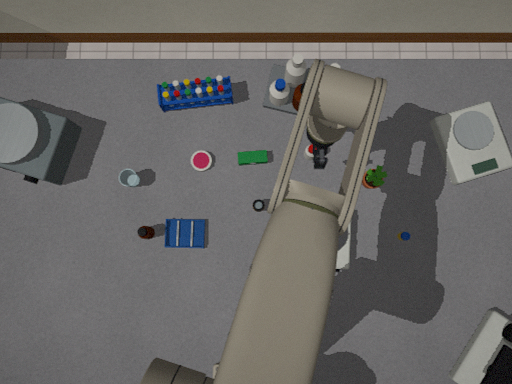

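>>> send_rows --offset '[[4, 0.5, 0], [4, 0, 0], [3, 0, 0], [1.8, 0, 0], [0, 0, 0]]' --dr '[[0, 0, 0], [0, 0, 0], [0, 0, 0], [0, 0, 0], [0, 0, 0]]' --grip '[100, 100, 100, 100, 100]'

```text
time: 10.2
tool_pos: [690.8, -161.5, 18.5]
tcp_rot: [-108.7, 89.9, 161.4]
ft_force: [-0.2, -0.5, 0.0]
finger_gap: 85.3
```

```bash
python3 - <<'E'
from h import *
goto(692,-160.5,16)
s=snapshot("wrist"); cv2.imwrite("pics/w7.png",s["pixels"][:,:,::-1])
E
```

```text
t 10.2 pos [ 690.8 -161.5   18.5] tooly [ 1.     0.002 -0.002] toolz [ 0.002 -1.    -0.001] j [-17.3  34.   75.3   0.   70.8 -17.4] gap 85.3
off cm [ 0.25  0.12 -0.1 ] rv [ 0.09 -0.03  0.1 ]
```

View pics/w7.png

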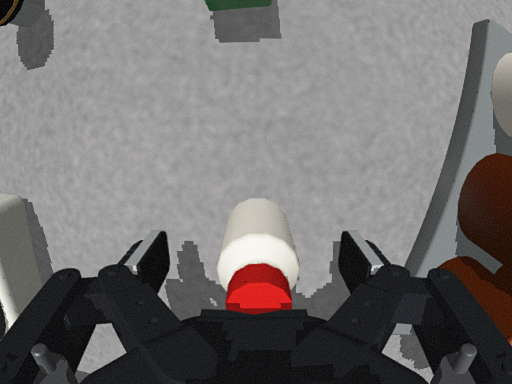

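>>> send_rows --offset '[[0.2, 0.12, -0.1], [0, 0, 0], [0, 0, 0], [0, 0, 0], [0, 0, 0]]' --dr '[[0, 0, 0], [0, 0, 0], [0, 0, 0], [0, 0, 0], [0, 0, 0]]' --grip '[100, 60, 30, 30, 30]'

```text
time: 10.88
tool_pos: [693.1, -161.7, 17.9]
tcp_rot: [70.3, 90.0, -19.6]
ft_force: [-0.4, -0.3, 2.7]
finger_gap: 35.0
```

>>> send_rows --offset '[[0, 0, 0], [0, 0, 0], [-1, 0, 0], [-2, 0, 0], [-3, 0, 0]]' --dr '[[0, 0, 0], [0, 0, 0], [0, 0, 0], [0, 0, 0], [0, 0, 0]]' --grip '[30, 30, 30, 30, 30]'

```text
time: 11.5
tool_pos: [691.9, -161.2, 77.6]
tcp_rot: [-107.9, 89.9, 162.2]
ft_force: [0.3, 0.3, -2.1]
finger_gap: 35.0
```

>>> send_rows --offset '[[-4, 0, 0], [-3, 0, 0], [0, 0, 0]]' --dr '[[0, 0, 0], [0, 0, 0], [0, 0, 0]]' --grip '[30, 30, 30]'

```text
time: 11.88
tool_pos: [695.3, -162.2, 153.0]
tcp_rot: [73.2, 89.5, -16.8]
ft_force: [-0.7, -0.0, -1.9]
finger_gap: 34.6
```

```bash
python3 - <<'E'
from h import *
q,p,R=st()
s=snapshot("wrist"); cv2.imwrite("pics/w8.png",s["pixels"][:,:,::-1])
goto(462.3,90.3,146)
E
```

```text
t 11.93 pos [ 693.9 -161.8  149.9] tooly [1.    0.001 0.004] toolz [ 0.001 -1.     0.001] j [-17.2  27.1  70.2   0.   82.4 -17.3] gap 34.7
off cm [  0.27 -23.15 -25.23] rv [ 0.03  0.07 -0.23]
```

View pics/w8.png

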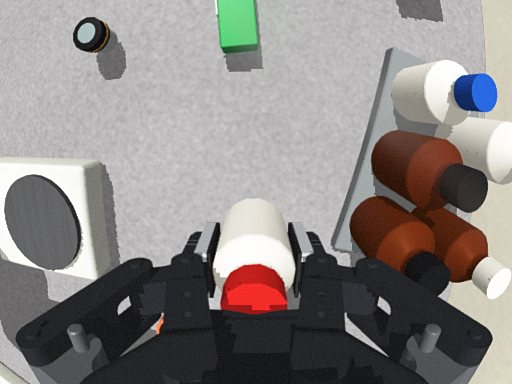

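>>> send_rows --offset '[[0, -3.8, -4.2], [0, -3.8, -4.2], [0, -3.8, -4.2], [0, -3.8, -4.2], [0, -3.8, -4.2]]' --dr '[[0, 0, 0], [0, 0, 0], [0, 0, 0], [0, 0, 0], [0, 0, 0]]' --grip '[30, 30, 30, 30, 30]'

```text
time: 12.55
tool_pos: [500.0, 49.6, 145.4]
tcp_rot: [-94.8, 89.8, 175.2]
ft_force: [1.0, -0.5, -0.5]
finger_gap: 34.5
```

>>> send_rows --offset '[[0, -3.8, -4.1], [3, 0, 0], [3, 0, 0], [1.5, 0, 0], [0, 0, 0]]' --dr '[[0, 0, 0], [0, 0, 0], [0, 0, 0], [0, 0, 0], [0, 0, 0]]' --grip '[30, 30, 30, 30, 30]'

```text
time: 13.18
tool_pos: [462.9, 89.1, 70.4]
tcp_rot: [-85.6, 89.8, -175.6]
ft_force: [0.7, -0.4, -1.0]
finger_gap: 34.6
```

```bash
python3 - <<'E'
from h import *
s=snapshot("wrist"); cv2.imwrite("pics/w9.png",s["pixels"][:,:,::-1])
goto(462.3,90.3,16)
p=onz(s,254,198,63,True); print(p,p[1]-18)
m=mask(hsv(s),105,130,120,40)
for b in blobs(m,500): print(b[:3])
E
```

```text
t 13.22 pos [464.1  89.2  71.8] tooly [ 1.     0.    -0.002] toolz [ 0. -1.  0.] j [  4.7  -4.2 114.5   0.   69.8   4.6] gap 34.9
off cm [ 5.59 -0.17 -0.11] rv [0.02 0.01 0.1 ]
[463.80720682 109.7397617   63.        ] 91.73976170495133
(14166, [254.0, 68.2], [194, 0, 121, 136])
```

View pics/w9.png

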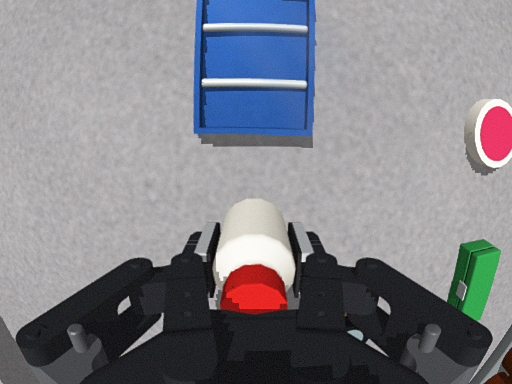

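```bash
python3 - <<'E'
from h import *
s=snapshot("wrist"); 
for u,v in [(195,132),(313,134)]: print(onz(s,u,v,15,True))
st0=st()[1]; print(st0)
p=onz(s,254,198,st0[2]-16,True); print(p,p[1]-18)
E
```

```text
[425.04483629 141.11723955  15.        ]
[504.98336011 139.80922063  15.        ]
[464.99144098  89.25134476  72.78839755]
[465.00870092 107.45927399  56.78839755] 89.45927398627265
```

>>> send_rows --offset '[[2.5, 0, -0.2], [2, 0, 0], [0.8, 0, 0], [0, 0, 0], [0, 0, 0]]' --dr '[[0, 0, 0], [0, 0, 0], [0, 0, 0], [0, 0, 0], [0, 0, 0]]' --grip '[30, 30, 30, 30, 30]'

```text
time: 13.9
tool_pos: [465.6, 91.4, 20.5]
tcp_rot: [95.8, 89.9, 5.9]
ft_force: [-0.3, 0.6, -0.5]
finger_gap: 34.8
```

>>> send_rows --offset '[[0.2, 0, 0], [0.1, 0, 0], [0, 0, 0]]' --dr '[[0, 0, 0], [0, 0, 0], [0, 0, 0]]' --grip '[30, 30, 30]'

```text
time: 14.28
tool_pos: [465.5, 91.5, 17.7]
tcp_rot: [94.0, 89.9, 4.0]
ft_force: [-4.1, -0.8, 11.6]
finger_gap: 34.8
```

>>> send_rows --offset '[[0, 0, 0], [0, 0, 0], [0, 0, 0], [0, 0, 0], [0, 0, 0]]' --dr '[[0, 0, 0], [0, 0, 0], [0, 0, 0], [0, 0, 0], [0, 0, 0]]' --grip '[50, 60, 80, 100, 100]'

```text
time: 14.9
tool_pos: [464.6, 91.4, 16.2]
tcp_rot: [-82.7, 90.0, -172.6]
ft_force: [0.2, 0.1, -0.2]
finger_gap: 85.2
```

>>> send_rows --offset '[[-3, 0, 0], [-4, 0, 0], [-5, 0, 0], [-2, 0, 4], [0, 0, 4]]' --dr '[[0, 0, 0], [0, 0, 0], [0, 0, 0], [0, 0, 0], [0, 0, 0]]' --grip '[100, 100, 100, 100, 100]'

```text
time: 15.52
tool_pos: [466.3, 10.7, 159.1]
tcp_rot: [84.5, 89.7, -5.4]
ft_force: [0.2, 0.3, -0.2]
finger_gap: 85.2
```

```bash
python3 - <<'E'
from h import *
goto(678.7,2.5,150,4.5)
s=snapshot("wrist"); cv2.imwrite("pics/w10.png",s["pixels"][:,:,::-1])
goto(678.7,2.5,150,4.5)
E
```

```text
t 15.53 pos [466.3  10.7 159.1] tooly [1.    0.002 0.005] toolz [ 0.002 -1.     0.   ] j [ -5.  -11.4 111.3  -0.   79.8  -5.1] gap 85.2
off cm [ 1.02 21.23  0.86] rv [-4.38  0.04 -0.29]
t 15.57 pos [465.5   6.6 157.8] tooly [1.    0.    0.003] toolz [ 0.    -1.     0.003] j [ -5.4 -11.3 111.4  -0.2  79.8  -5.4] gap 85.5
off cm [ 0.84 21.32  0.41] rv [-4.48  0.18 -0.15]
```

View pics/w10.png

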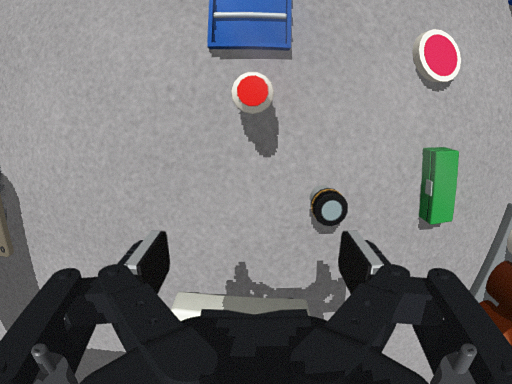

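>>> send_rows --offset '[[0, 5.3, 1.6], [0, 5.3, 1.6], [0, 5.3, 1.6], [0, 5.3, 1.6], [0, 0, 0]]' --dr '[[0, 0, 0], [0, 0, 0], [0, 0, 0], [0, 0, 0], [-4.5, 0, 0]]' --grip '[100, 100, 100, 100, 100]'

```text
time: 16.2
tool_pos: [678.2, -53.6, 152.1]
tcp_rot: [-100.9, 89.7, 173.7]
ft_force: [-1.4, -0.5, -0.4]
finger_gap: 85.2
```

>>> send_rows --offset '[[0, 0, 0], [0, 0, 0]]' --dr '[[0, 0, 0], [0, 0, 0]]' --grip '[100, 100]'

```text
time: 16.45
tool_pos: [676.3, -52.2, 156.5]
tcp_rot: [107.5, 90.0, 21.9]
ft_force: [-0.8, -0.5, 0.1]
finger_gap: 85.3
```

```bash
python3 - <<'E'
from h import *
s=snapshot("wrist"); cv2.imwrite("pics/w11.png",s["pixels"][:,:,::-1]); H=hsv(s)
g=max(blobs(mask(H,50,75,120,90),300),key=lambda b:b[0]); print(g[:3])
ys,xs=np.nonzero(g[3])
print(np.percentile(H[:,:,2][g[3]],[5,25,50,75,95]))
goto(678.7,2.5,150,4.5)
P=s["pixels"][:,:,::-1]; x,y,w,h=g[2]
cv2.imwrite("pics/w11b.png",cv2.resize(P[y-10:y+h+10,x-10:x+w+10],None,fx=5,fy=5,interpolation=cv2.INTER_CUBIC)); print(x-10,y-10)
E
```

```text
(3311, [262.0, 121.4], [244, 77, 37, 90])
[145. 167. 171. 175. 179.]
t 16.5 pos [676.4 -52.2 157. ] tooly [0.997 0.078 0.001] toolz [ 0.078 -0.997  0.   ] j [ -8.7  21.8  76.3   0.   81.8 -13.2] gap 85.7
off cm [ 0.7   0.65 -5.43] rv [-0.03  0.01 -0.04]
234 67
```

View pics/w11b.png

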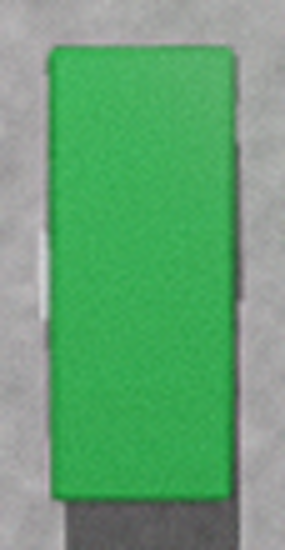

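View pics/w11.png

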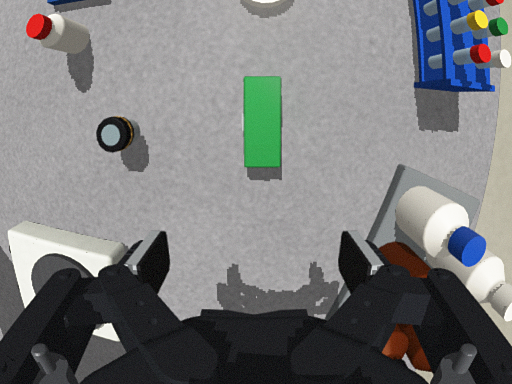

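```bash
python3 - <<'E'
from h import *
s=snapshot("wrist")
P=[onz(s,u,v,30,True)[:2] for u,v in [(243.8,75.8),(280,75.8),(279.8,166.2),(244.4,166.2)]]
P=np.array(P); print(P.round(1),P.mean(0)); d=P[0]+P[1]-P[2]-P[3]; print("yaw",np.degrees(np.arctan2(-d[0],d[1])))
print(np.linalg.norm(P[0]-P[1]),np.linalg.norm(P[0]-P[3]))
c=P.mean(0); goto(c[0],c[1],4,4.5); print(proj(s,(c[0],c[1],30),True))
E
```

```text
[[661.   44. ]
 [693.2  46.8]
 [700.3 -35.8]
 [667.7 -38.4]] [680.56379462   4.16021813]
yaw 4.795075865315159
32.30150881912432 82.71204618003226
t 16.55 pos [676.4 -52.2 157.1] tooly [0.997 0.078 0.001] toolz [ 0.078 -0.997  0.   ] j [ -8.7  21.8  76.3   0.   81.8 -13.2] gap 85.2
off cm [15.31  0.84 -5.59] rv [-0.01  0.01 -0.06]
(np.float64(262.09877056838985), np.float64(121.19686857806653))
```

>>> send_rows --offset '[[2, 0.8, -5.5], [5, 0, 0], [5, 0, 0], [2.4, 0, 0], [1, 0, 0]]' --dr '[[0, 0, 0], [0, 0, 0], [0, 0, 0], [0, 0, 0], [0, 0, 0]]' --grip '[100, 100, 100, 100, 100]'

```text
time: 17.18
tool_pos: [678.8, 3.3, 0.9]
tcp_rot: [-98.9, 89.9, 175.6]
ft_force: [-0.2, -0.8, 0.8]
finger_gap: 85.7
```

```bash
python3 - <<'E'
from h import *
goto(680,3.5,3,4.7)
s=snapshot("wrist"); cv2.imwrite("pics/w12.png",s["pixels"][:,:,::-1])
goto(680,3.5,3,4.7)
E
```

```text
t 17.18 pos [678.8   3.3   0.9] tooly [ 0.997  0.079 -0.002] toolz [ 0.079 -0.997 -0.   ] j [-4.  31.  81.5  0.  67.6 -8.6] gap 85.7
off cm [-0.21  0.12 -0.01] rv [-0.18 -0.02  0.13]
t 17.23 pos [679.1   3.2   0.7] tooly [ 0.997  0.079 -0.002] toolz [ 0.079 -0.997 -0.   ] j [-4.1 31.  81.5  0.  67.6 -8.6] gap 85.2
off cm [-0.23  0.1  -0.03] rv [-0.18 -0.02  0.11]
```

View pics/w12.png

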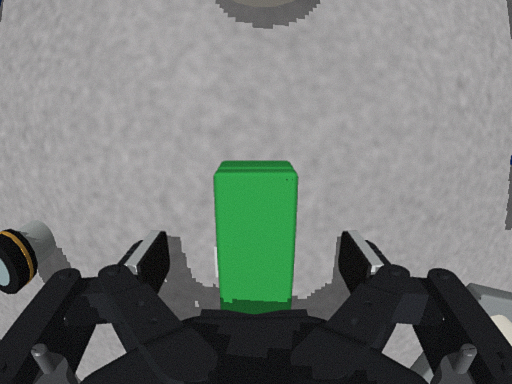

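>>> send_rows --offset '[[-0.4, 0.1, 0], [0, 0, 0], [0, 0, 0], [0, 0, 0], [0, 0, 0]]' --dr '[[0, 0, 0], [0, 0, 0], [0, 0, 0], [0, 0, 0], [0, 0, 0]]' --grip '[100, 60, 25, 25, 25]'

```text
time: 17.85
tool_pos: [681.9, 3.0, 7.1]
tcp_rot: [81.5, 89.9, -3.9]
ft_force: [-0.3, 0.1, 5.3]
finger_gap: 33.0
```

>>> send_rows --offset '[[0, 0, 0], [0, 0, 0], [-1, 0, 0], [-3, 0, 0], [-4, 0, 0]]' --dr '[[0, 0, 0], [0, 0, 0], [0, 0, 0], [0, 0, 0], [0, 0, 0]]' --grip '[25, 25, 25, 25, 25]'

```text
time: 18.48
tool_pos: [679.7, 3.1, 85.5]
tcp_rot: [-98.7, 89.8, 175.8]
ft_force: [1.0, 0.2, -0.6]
finger_gap: 33.6
```

```bash
python3 - <<'E'
from h import *
s=snapshot("wrist"); cv2.imwrite("pics/w13.png",s["pixels"][:,:,::-1])
goto(550.7,192.1,84,-0.8)
E
```

```text
t 18.52 pos [683.9   2.9  93.7] tooly [0.997 0.079 0.006] toolz [ 0.079 -0.997  0.001] j [-4.1 25.3 78.7  0.  75.7 -8.6] gap 33.0
off cm [  0.88 -11.79 -19.91] rv [ 5.34  0.04 -0.36]
```

View pics/w13.png

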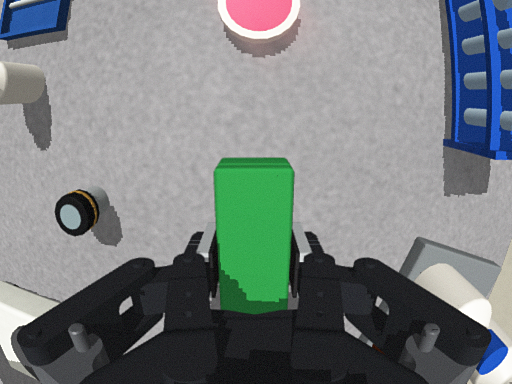

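>>> send_rows --offset '[[0, -2.9, -5], [0, -2.9, -5], [0, -2.9, -5], [0, -2.9, -4.9], [0, 0, 0]]' --dr '[[0, 0, 0], [0, 0, 0], [0, 0, 0], [0, 0, 0], [5.4, 0, 0]]' --grip '[25, 25, 25, 25, 25]'

```text
time: 19.15
tool_pos: [547.2, 195.6, 86.2]
tcp_rot: [-113.9, 89.9, 155.4]
ft_force: [0.2, -0.8, -1.0]
finger_gap: 33.3
```

>>> send_rows --offset '[[0, 0, 0], [0, 0, 0], [0, 0, 0]]' --dr '[[0, 0, 0], [0, 0, 0], [0, 0, 0]]' --grip '[25, 25, 25]'

```text
time: 19.52
tool_pos: [550.4, 191.6, 86.3]
tcp_rot: [12.6, 90.0, -78.2]
ft_force: [0.2, -0.5, -0.9]
finger_gap: 33.1
```

```bash
python3 - <<'E'
from h import *
goto(550.7,192.1,5,-0.8)
s=snapshot("wrist"); cv2.imwrite("pics/w14.png",s["pixels"][:,:,::-1])
goto(550.7,192.1,5,-0.8)
E
```

```text
t 19.52 pos [550.4 191.6  86.3] tooly [ 1.    -0.015  0.   ] toolz [-0.015 -1.     0.   ] j [14.2 11.4 96.5 -0.  72.1 15. ] gap 33.1
off cm [ 8.13  0.03 -0.06] rv [-0.07  0.   -0.  ]
t 19.57 pos [550.3 191.6  86.2] tooly [ 1.    -0.016 -0.   ] toolz [-0.016 -1.     0.   ] j [14.2 11.4 96.5  0.  72.1 15. ] gap 33.4
off cm [ 8.12  0.04 -0.05] rv [-0.09  0.    0.01]
```

View pics/w14.png

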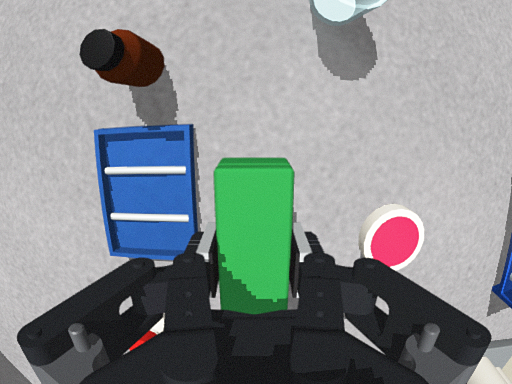

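```bash
python3 - <<'E'
from h import *
s=snapshot("wrist"); print(ray(s,0,0,True)[0])
for z,v in [(111,170),(81,158)]:
    a=onz(s,217,v,z,True);b=onz(s,292,v,z,True); print(z,a,b,"ctr y",(a+b)[1]/2-42)
for n,u,v in [("BL",193,126),("FL",96,130),("FR",112,254)]: print(n,onz(s,u,v,15,True).round(1))
H=hsv(s); m=mask(H,105,130,100,30); 
for v in (140,160,180,200,220,230): 
    xs=np.nonzero(m[v,90:215])[0]+90; print(v,xs.min(),xs.max(),onz(s,xs.max()+.5,v,15,True).round(1)[:2],onz(s,xs.max()+.5,v,0,True).round(1)[:2],onz(s,xs.min()-.5,v,15,True).round(1)[:2])
E
```

```text
[551.91498543 258.33383516 228.71916407]
111 [536.7376649  234.19705717 111.        ] [567.20251789 233.73332337 111.        ] ctr y 191.96519027146292
81 [533.12467597 234.24269639  81.        ] [571.02457883 233.66969168  81.        ] ctr y 191.9561940339562
BL [507.9 247.6  15. ]
FL [427.6 249.6  15. ]
FR [425.6 142.1  15. ]
140 94 192 [507.1 237.3] [504.  235.8] [424.4 241.8]
160 96 193 [507.1 222.4] [504.  219.9] [424.4 225.6]
180 98 194 [506.9 207.2] [503.8 203.7] [424. 209.]
200 101 195 [506.6 191.5] [503.5 186.9] [424.1 192. ]
220 104 196 [506.2 175.2] [503.  169.3] [423.8 174.2]
230 105 197 [506.3 166.7] [503.1 160.2] [422.9 165. ]
```

>>> send_rows --offset '[[4, -0.06, -0.08], [2.5, 0, 0], [1, 0, 0], [0.4, 0, 0], [0, 0, 0]]' --dr '[[0, 0, 0], [0, 0, 0], [0, 0, 0], [0, 0, 0], [0, 0, 0]]' --grip '[25, 25, 25, 25, 25]'

```text
time: 20.25
tool_pos: [550.2, 193.2, 8.2]
tcp_rot: [105.2, 89.9, 14.3]
ft_force: [0.3, -1.0, -1.4]
finger_gap: 33.2
```

>>> send_rows --offset '[[0.1, 0, 0], [0, 0, 0]]' --dr '[[0, 0, 0], [0, 0, 0]]' --grip '[25, 25]'

```text
time: 20.5
tool_pos: [550.0, 193.2, 7.1]
tcp_rot: [106.4, 89.9, 15.6]
ft_force: [-0.0, 0.5, 1.9]
finger_gap: 33.3
```

>>> send_rows --offset '[[0.05, 0, 0], [0, 0, 0], [0, 0, 0], [0, 0, 0]]' --dr '[[0, 0, 0], [0, 0, 0], [0, 0, 0], [0, 0, 0]]' --grip '[25, 45, 53, 53]'

```text
time: 21.0
tool_pos: [549.3, 193.0, 5.7]
tcp_rot: [-70.6, 90.0, -161.4]
ft_force: [-0.1, -0.9, -0.6]
finger_gap: 45.6
```

>>> send_rows --offset '[[-1.5, 0, 0], [-4, 0, 0], [-5, 0, 0], [-5, 0, 2], [0, 0, 5]]' --dr '[[0, 0, 0], [0, 0, 0], [0, 0, 0], [0, 0, 0], [0, 0, 0]]' --grip '[53, 53, 53, 100, 100]'

```text
time: 21.62
tool_pos: [551.9, 124.4, 168.2]
tcp_rot: [100.5, 89.3, 9.8]
ft_force: [-0.1, 0.8, -0.2]
finger_gap: 79.2
```

>>> send_rows --offset '[[0, 0, 5], [0, 0, 0], [0, 0, 0]]' --dr '[[0, 0, 0], [0, 0, 0], [0, 0, 0]]' --grip '[100, 100, 100]'

```text
time: 22.0
tool_pos: [547.8, 73.3, 161.6]
tcp_rot: [119.9, 89.9, 28.9]
ft_force: [-0.6, 0.1, -0.3]
finger_gap: 85.5
```

```bash
python3 - <<'E'
from h import *
s=snapshot("wrist"); cv2.imwrite("pics/w15.png",s["pixels"][:,:,::-1])
goto(456.4,-416.8,150,0)
E
```

```text
t 22.05 pos [547.7  73.8 161.4] tooly [ 1.    -0.015  0.001] toolz [-0.015 -1.    -0.001] j [ 2.3  2.6 97.8  0.  79.5  3.2] gap 85.5
off cm [ 1.11 -8.39 49.19] rv [-0.86 -0.03 -0.04]
```

View pics/w15.png

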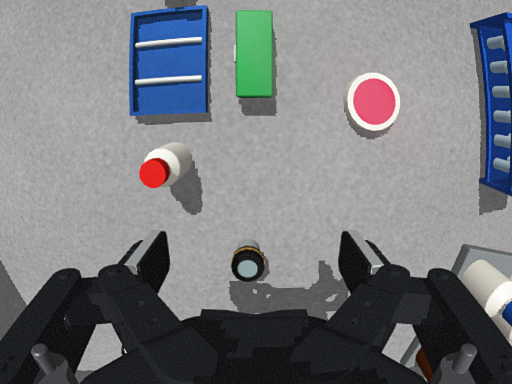

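```bash
python3 - <<'E'
from h import *
s=snapshot("wrist"); H=hsv(s)
P=s["pixels"][:,:,::-1]
cv2.imwrite("pics/w15b.png",cv2.resize(P[0:200,120:290],None,fx=4,fy=3,interpolation=cv2.INTER_CUBIC))
g=max(blobs(mask(H,50,75,120,90),300),key=lambda b:b[0])
b=max(blobs(mask(H,105,130,100,30),300),key=lambda b:b[0] if b[1][0]<300 else 0)
for n,B,z in (("box",g,30),("tray",b,15)):
    c=max(cv2.findContours(B[3].astype(np.uint8),cv2.RETR_EXTERNAL,cv2.CHAIN_APPROX_NONE)[0],key=cv2.contourArea)
    w=np.array([onz(s,*q[0],z,True)[:2] for q in c],np.float32)
    R_=cv2.minAreaRect(w); print(n,R_)
    ys,xs=np.nonzero(B[3])
    for v in np.linspace(ys.min()+8,ys.max()-8,5).astype(int):
        k=xs[ys==v]; print(v,onz(s,k.min()-.5,v,z,True).round(1)[:2],onz(s,k.max()+.5,v,z,True).round(1)[:2])
    for u in np.linspace(xs.min()+6,xs.max()-6,4).astype(int):
        k=ys[xs==u]; print("  u",u,onz(s,u,k.min()-.5,z,True).round(1)[:2],onz(s,u,k.max()+.5,z,True).round(1)[:2])
E
```

```text
box ((550.6599731445312, 193.7537384033203), (81.9205093383789, 32.84257125854492), 89.21399688720703)
19 [535.1 226.8] [567.1 226.3]
36 [534.9 209.9] [567.7 209.4]
53 [534.8 193.4] [567.4 193. ]
70 [533.6 177.3] [567.2 176.9]
88 [533.4 160.6] [566.9 160.1]
  u 242 [540.2 235.3] [539.1 152.5]
  u 250 [547.6 235.1] [546.4 152.4]
  u 258 [554.9 235. ] [553.7 152.3]
  u 266 [562.3 235. ] [560.9 152.2]
tray ((464.7655944824219, 194.416015625), (110.25038146972656, 81.95636749267578), 88.68572235107422)
14 [424.8 249. ] [507.  238.4]
37 [424.5 223.2] [506.  214.1]
60 [424.7 198.4] [505.9 190.5]
83 [423.2 174.4] [505.5 167.6]
107 [423.4 149.4] [505.  144.1]
  u 135 [429.9 249.8] [429.2 140.2]
  u 157 [454.1 249.4] [453.3 139.5]
  u 179 [477.2 248.5] [476.3 139.1]
  u 202 [500.5 248.3] [499.4 138.9]
```

View pics/w15b.png

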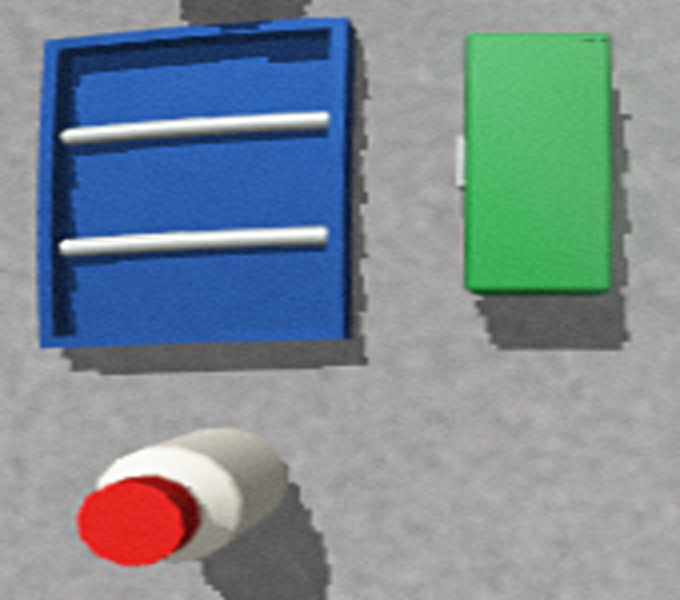

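>>> send_rows --offset '[[0, 0, 0], [0, -1, 6], [0, -1, 6], [0, -1, 6], [0, -1, 6]]' --dr '[[-0.85, 0, 0], [0, 0, 0], [0, 0, 0], [0, 0, 0], [0, 0, 0]]' --grip '[100, 100, 100, 100, 100]'

```text
time: 22.72
tool_pos: [507.3, -167.9, 160.9]
tcp_rot: [86.0, 90.0, -3.8]
ft_force: [0.3, -0.6, 0.1]
finger_gap: 85.4
```

>>> send_rows --offset '[[0, -1, 6], [0, -1, 6], [0, -1, 6], [0, -1, 6], [0, -1, 5]]' --dr '[[0, 0, 0], [0, 0, 0], [0, 0, 0], [0, 0, 0], [0, 0, 0]]' --grip '[100, 100, 100, 100, 100]'

```text
time: 23.35
tool_pos: [457.3, -458.5, 160.6]
tcp_rot: [99.5, 90.0, 9.6]
ft_force: [0.2, -1.1, -0.3]
finger_gap: 85.3
```

>>> send_rows --offset '[[0, 0, 0], [0, 0, 0]]' --dr '[[0, 0, 0], [0, 0, 0]]' --grip '[100, 100]'

```text
time: 23.6
tool_pos: [457.7, -456.1, 160.3]
tcp_rot: [-163.8, 89.9, 106.2]
ft_force: [-0.0, -0.0, -0.1]
finger_gap: 85.8
```

```bash
python3 - <<'E'
from h import *
s=snapshot("wrist"); cv2.imwrite("pics/w16.png",s["pixels"][:,:,::-1])
goto(456.4,-416.8,14,0)
for b in blobs(mask(hsv(s),105,130,120,50),100): print(b[:3],onz(s,*b[1],44,True))
E
```

```text
t 23.65 pos [ 458.  -455.6  160.5] tooly [ 1.     0.001 -0.   ] toolz [ 0.001 -1.    -0.001] j [-49.4  16.8  82.    0.   81.2 -49.5] gap 85.3
off cm [14.65 -0.15 -3.86] rv [ 0.07 -0.05  0.01]
(560, [251.9, 141.9], [239, 129, 27, 27]) [ 456.96330953 -417.72897352   44.        ]
```

View pics/w16.png

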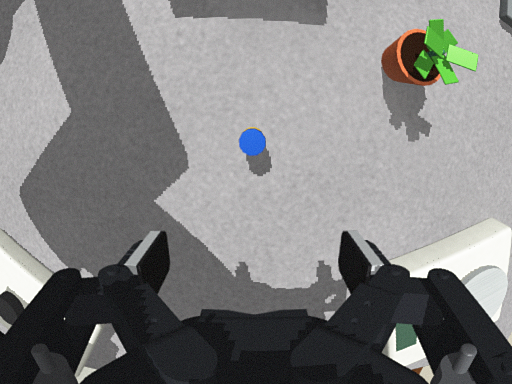

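>>> send_rows --offset '[[3, -0.12, -3.85], [5, 0, 0], [5, 0, 0], [1.6, 0, 0], [0.8, 0, 0]]' --dr '[[0, 0, 0], [0, 0, 0], [0, 0, 0], [0, 0, 0], [0, 0, 0]]' --grip '[100, 100, 100, 100, 100]'

```text
time: 24.28
tool_pos: [456.8, -417.7, 6.9]
tcp_rot: [-157.2, 90.0, 112.8]
ft_force: [0.4, -0.1, 1.0]
finger_gap: 85.4
```

>>> send_rows --offset '[[0, 0, 0], [0, 0, 0], [0, 0, 0], [0, 0, 0], [0, 0, 0]]' --dr '[[0, 0, 0], [0, 0, 0], [0, 0, 0], [0, 0, 0], [0, 0, 0]]' --grip '[70, 40, 18, 18, 18]' --force 30

```text
time: 24.9
tool_pos: [456.6, -419.1, 8.0]
tcp_rot: [38.1, 89.9, -51.9]
ft_force: [-1.1, 0.4, 6.6]
finger_gap: 23.0
```

>>> send_rows --offset '[[0, 0, 0], [-1, 0, 0], [-3, 0, 0], [-4, 0, 0], [-5, 0, 0]]' --dr '[[0, 0, 0], [0, 0, 0], [0, 0, 0], [0, 0, 0], [0, 0, 0]]' --grip '[18, 18, 18, 18, 18]'

```text
time: 25.52
tool_pos: [455.5, -417.6, 137.3]
tcp_rot: [-139.7, 89.9, 130.3]
ft_force: [0.7, -1.0, -1.1]
finger_gap: 22.7
```

```bash
python3 - <<'E'
from h import *
s=snapshot("wrist"); cv2.imwrite("pics/w17.png",s["pixels"][:,:,::-1])
goto(549.8,193,138,0)
E
```

```text
t 25.57 pos [ 458.5 -420.8  146.6] tooly [ 1.    -0.     0.006] toolz [-0.    -1.     0.007] j [-47.3  13.4  87.6   0.   78.5 -47.3] gap 23.0
off cm [  0.5    9.11 -61.39] rv [-0.01  0.39 -0.36]
```

View pics/w17.png

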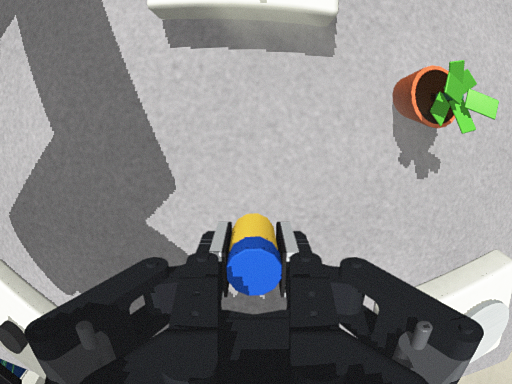

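>>> send_rows --offset '[[0, 0.85, -5.6], [0, 0.85, -5.6], [0, 0.85, -5.6], [0, 0.85, -5.6], [0, 0.85, -5.6]]' --dr '[[0, 0, 0], [0, 0, 0], [0, 0, 0], [0, 0, 0], [0, 0, 0]]' --grip '[18, 18, 18, 18, 18]'

```text
time: 26.2
tool_pos: [498.9, -136.7, 137.3]
tcp_rot: [79.1, 89.9, -10.9]
ft_force: [1.0, 0.4, -0.6]
finger_gap: 23.3
```

>>> send_rows --offset '[[0, 0.85, -5.6], [0, 0.85, -5.6], [0, 0.85, -5.6], [0, 0.85, -5.6], [0, 0.85, -5.6]]' --dr '[[0, 0, 0], [0, 0, 0], [0, 0, 0], [0, 0, 0], [0, 0, 0]]' --grip '[18, 18, 18, 18, 18]'

```text
time: 26.82
tool_pos: [541.5, 143.5, 137.4]
tcp_rot: [95.1, 89.9, 5.1]
ft_force: [0.4, -1.0, 0.1]
finger_gap: 23.3
```

>>> send_rows --offset '[[0, 0.8, -5.2], [0, 0, 0], [0, 0, 0]]' --dr '[[0, 0, 0], [0, 0, 0], [0, 0, 0]]' --grip '[18, 18, 18]'

```text
time: 27.2
tool_pos: [549.1, 193.4, 136.7]
tcp_rot: [-30.3, 90.0, -120.3]
ft_force: [0.7, 0.2, -0.8]
finger_gap: 23.1
```

```bash
python3 - <<'E'
from h import *
s=snapshot("wrist"); cv2.imwrite("pics/w18.png",s["pixels"][:,:,::-1])
goto(549.8,193,38,0)
H=hsv(s); p=st()[1]; dz=p[2]-7
for b in blobs(mask(H,105,130,120,60),150):
    print(b[:3],onz(s,*b[1],44+dz,True).round(1))
for b in blobs(mask(H,18,32,120,80),80): print("y",b[:3])
g=max(blobs(mask(H,50,75,120,60),100),key=lambda b:b[0]);print(g[:3])
E
```

```text
t 27.25 pos [549.2 192.8 136.8] tooly [ 1.    -0.001 -0.   ] toolz [-0.001 -1.     0.   ] j [14.3  8.4 94.3 -0.  77.3 14.3] gap 22.6
off cm [ 9.88  0.06 -0.03] rv [-0.04  0.03  0.01]
(3487, [495.8, 218.6], [469, 121, 43, 182]) [670.7 215.8 173.8]
(8086, [165.8, 177.9], [122, 123, 86, 114]) [516.9 235.5 173.8]
(2645, [253.7, 266.1], [226, 237, 56, 59]) [549.9 198.7 173.8]
y (929, [252.5, 228.3], [229, 213, 48, 38])
(3073, [254.9, 175.4], [236, 136, 40, 89])
```

View pics/w18.png

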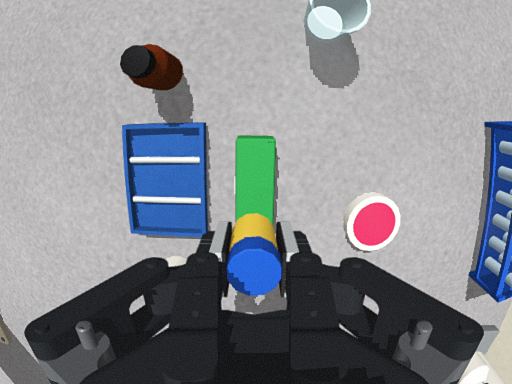

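```bash
python3 - <<'E'
from h import *
s=snapshot("wrist"); p=st()[1]; dz=p[2]-7; print(p)
print("vial ctr", onz(s,254,269.5,44+dz,True), onz(s,253.5,212.5,dz,True)-[0,12,0])
a=onz(s,237,137,30,True);b=onz(s,275,137,30,True); print(a,b,(a+b)/2-[0,42,0])
E
```

```text
[549.28116682 192.44143143 136.77267285]
vial ctr [550.06374539 196.47204615 173.77267285] [549.86425217 193.43049224 129.77267285]
[536.03815847 236.19871327  30.        ] [567.92085989 236.21466369  30.        ] [551.97950918 194.20668848  30.        ]
```

>>> send_rows --offset '[[5, 0.1, 0], [3.2, 0, 0], [1.2, 0, 0], [0.4, 0, 0], [0, 0, 0]]' --dr '[[0, 0, 0], [0, 0, 0], [0, 0, 0], [0, 0, 0], [0, 0, 0]]' --grip '[18, 18, 18, 18, 18]'

```text
time: 27.92
tool_pos: [551.4, 193.5, 40.2]
tcp_rot: [104.4, 89.9, 14.3]
ft_force: [0.7, 0.6, 0.1]
finger_gap: 23.1
```

>>> send_rows --offset '[[0.1, 0, 0], [0, 0, 0]]' --dr '[[0, 0, 0], [0, 0, 0]]' --grip '[18, 18]'

```text
time: 28.18
tool_pos: [551.0, 193.8, 38.8]
tcp_rot: [105.3, 89.9, 15.3]
ft_force: [-0.3, 0.5, -0.6]
finger_gap: 23.2
```

>>> send_rows --offset '[[0.1, 0, 0], [0, 0, 0], [0, 0, 0]]' --dr '[[0, 0, 0], [0, 0, 0], [0, 0, 0]]' --grip '[18, 18, 18]'

```text
time: 28.55
tool_pos: [551.0, 193.8, 38.0]
tcp_rot: [103.1, 89.9, 13.1]
ft_force: [-1.5, -0.7, 6.5]
finger_gap: 22.9
```

Contact on the box (6.5 N); release and look.

>>> send_rows --offset '[[0, 0, 0], [0, 0, 0], [0, 0, 0], [0, 0, 0]]' --dr '[[0, 0, 0], [0, 0, 0], [0, 0, 0], [0, 0, 0]]' --grip '[40, 60, 80, 80]'

```text
time: 29.05
tool_pos: [550.3, 193.6, 36.7]
tcp_rot: [-72.7, 90.0, -162.7]
ft_force: [-0.1, -0.0, 0.3]
finger_gap: 68.6
```

>>> send_rows --offset '[[-3, 0, 0], [-4, 0, 0], [-4, 0, 0], [-1, 2, 4], [0, 3, 5]]' --dr '[[0, 0, 0], [0, 0, 0], [0, 0, 0], [0, 0, 0], [0, 0, 0]]' --grip '[80, 80, 80, 100, 100]'

```text
time: 29.68
tool_pos: [601.6, 103.8, 159.1]
tcp_rot: [99.3, 89.8, 9.5]
ft_force: [0.8, 0.7, -0.6]
finger_gap: 85.3
```

>>> send_rows --offset '[[0, 3, 3], [0, 3, 0], [0, 0, 0], [0, 0, 0]]' --dr '[[0, 0, 0], [0, 0, 0], [0, 0, 0], [0, 0, 0]]' --grip '[100, 100, 100, 100]'

```text
time: 30.18
tool_pos: [659.7, 73.7, 156.3]
tcp_rot: [-91.3, 89.9, 178.7]
ft_force: [0.1, 0.8, -0.0]
finger_gap: 85.9
```

```bash
python3 - <<'E'
from h import *
s=snapshot("wrist"); cv2.imwrite("pics/w19.png",s["pixels"][:,:,::-1])
goto(670.6,150.5,2,0)
for b in blobs(mask(hsv(s),160,10,90,60),200): print(b[:3],onz(s,*b[1],16,True))
for b in blobs(mask(hsv(s),105,130,120,60),150): print(b[:3],onz(s,*b[1],74,True).round(1))
E
```

```text
t 30.23 pos [659.6  73.9 156.5] tooly [ 1.     0.    -0.001] toolz [ 0. -1. -0.] j [ 2.  19.7 79.   0.  81.4  2. ] gap 85.6
off cm [15.45  1.11 -7.66] rv [ 0.01 -0.    0.05]
(352, [473.4, 42.8], [463, 33, 22, 20]) [913.31906848 236.91459823  16.        ]
(1950, [266.0, 98.4], [241, 74, 51, 50]) [671.97413227 150.84137349  16.        ]
(313, [500.1, 113.3], [491, 104, 19, 20]) [962.1750616  158.53574956  16.        ]
(549, [47.0, 174.6], [35, 162, 26, 27]) [419.29301243  79.84004754  16.        ]
(326, [477.6, 182.6], [468, 173, 20, 21]) [933.43218919  70.59472685  16.        ]
(1133, [407.6, 353.3], [383, 325, 49, 58]) [ 894.14837546 -196.24069739   16.        ]
(9209, [443.7, 100.9], [400, 0, 90, 206]) [824.2 157.3  74. ]
(5839, [81.6, 68.4], [44, 17, 92, 106]) [516.6 183.   74. ]
```

View pics/w19.png

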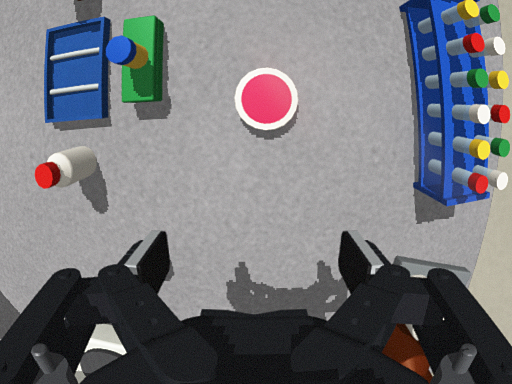

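>>> send_rows --offset '[[2, 0.6, -3.9], [4, 0.6, -3.8], [5, 0, 0], [3.5, 0, 0], [0.9, 0, 0]]' --dr '[[0, 0, 0], [0, 0, 0], [0, 0, 0], [0, 0, 0], [0, 0, 0]]' --grip '[100, 100, 100, 100, 100]'

```text
time: 30.85
tool_pos: [669.1, 150.8, -0.4]
tcp_rot: [-81.5, 89.7, -171.5]
ft_force: [-0.2, 1.2, -0.3]
finger_gap: 85.5
```

>>> send_rows --offset '[[0, 0, 0]]' --dr '[[0, 0, 0]]' --grip '[100]'

```text
time: 30.98
tool_pos: [672.2, 150.7, 3.4]
tcp_rot: [-48.7, 90.0, -138.7]
ft_force: [0.9, -0.4, 0.7]
finger_gap: 85.5
```

```bash
python3 - <<'E'
from h import *
goto(671.5,150.7,-1,0)
s=snapshot("wrist"); cv2.imwrite("pics/w20.png",s["pixels"][:,:,::-1])
goto(671.5,150.7,-1,0)
E
```

```text
t 30.98 pos [672.2 150.7   3.4] tooly [ 1. -0. -0.] toolz [-0. -1.  0.] j [ 8.4 32.1 79.7 -0.  68.2  8.4] gap 85.5
off cm [ 0.44 -0.07 -0.  ] rv [-0.  0.  0.]
t 31.02 pos [673.3 150.8   4.8] tooly [ 1.    -0.     0.002] toolz [-0. -1. -0.] j [ 8.4 32.  79.6  0.  68.2  8.4] gap 85.7
off cm [ 0.58 -0.18  0.01] rv [-0.01 -0.02 -0.13]
```

View pics/w20.png

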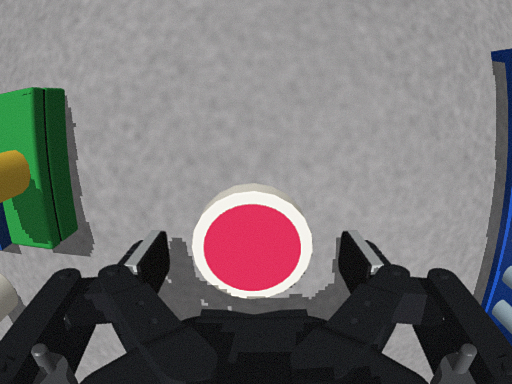

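>>> send_rows --offset '[[0.1, 0, 0], [0, 0, 0]]' --dr '[[0, 0, 0], [0, 0, 0]]' --grip '[100, 100]'

```text
time: 31.28
tool_pos: [673.5, 150.6, 3.5]
tcp_rot: [98.9, 89.9, 8.9]
ft_force: [-0.1, 0.5, -0.4]
finger_gap: 85.3
```

>>> send_rows --offset '[[0.35, -0.15, 0], [0, 0, 0], [0, 0, 0]]' --dr '[[0, 0, 0], [0, 0, 0], [0, 0, 0]]' --grip '[100, 100, 100]'

```text
time: 31.65
tool_pos: [670.7, 150.5, -1.9]
tcp_rot: [-78.0, 90.0, -168.0]
ft_force: [0.2, 0.1, -1.5]
finger_gap: 85.3
```

>>> send_rows --offset '[[0, 0, 0], [0, 0, 0], [0, 0, 0], [0, 0, 0], [0, 0, 0]]' --dr '[[0, 0, 0], [0, 0, 0], [0, 0, 0], [0, 0, 0], [0, 0, 0]]' --grip '[80, 65, 60, 60, 60]' --force 35

```text
time: 32.28
tool_pos: [671.2, 150.6, -1.3]
tcp_rot: [103.0, 90.0, 13.0]
ft_force: [0.5, -0.4, 2.8]
finger_gap: 58.3
```

```bash
python3 - <<'E'
from h import *
goto(671.5,150.7,-1,0); print(st()[0]["ft_force"])
s=snapshot("wrist"); cv2.imwrite("pics/w21.png",s["pixels"][:,:,::-1])
E
```

```text
t 32.27 pos [671.2 150.6  -1.3] tooly [ 1.    -0.     0.001] toolz [-0. -1. -0.] j [ 8.4 32.3 80.   0.  67.7  8.4] gap 58.3
off cm [-0.03  0.03 -0.01] rv [-0.02 -0.01 -0.04]
[ 0.51831934 -0.3701193   2.80254682]
```

View pics/w21.png

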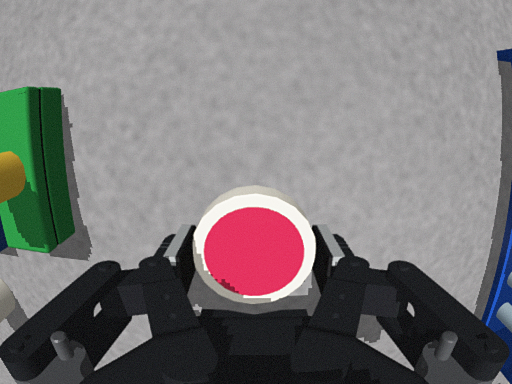

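>>> send_rows --offset '[[-1, 0, 0], [-3, 0, 0], [-4, 0, 0], [-4, 0, 0], [-2, 0, 0]]' --dr '[[0, 0, 0], [0, 0, 0], [0, 0, 0], [0, 0, 0], [0, 0, 0]]' --grip '[60, 60, 60, 60, 60]'

```text
time: 32.95
tool_pos: [672.0, 150.7, 141.6]
tcp_rot: [98.6, 89.8, 8.6]
ft_force: [-0.1, -0.1, -0.2]
finger_gap: 58.5
```

>>> send_rows --offset '[[0, -2.6, 4.4], [0, -2.6, 4.4], [0, -2.6, 4.4], [0, -2.6, 4.4], [0, -2.6, 4.4]]' --dr '[[0, 0, 0], [0, 0, 0], [0, 0, 0], [0, 0, 0], [0, 0, 0]]' --grip '[60, 60, 60, 60, 60]'

```text
time: 33.58
tool_pos: [539.2, -70.5, 137.4]
tcp_rot: [-98.4, 89.9, 171.6]
ft_force: [-0.1, -0.3, -0.8]
finger_gap: 58.4
```

>>> send_rows --offset '[[0, -2.6, 4.4], [0, -2.6, 4.4], [0, -2.6, 4.4], [0, 0, 0], [0, 0, 0]]' --dr '[[0, 0, 0], [0, 0, 0], [0, 0, 0], [0, 0, 0], [0, 0, 0]]' --grip '[60, 60, 60, 60, 60]'

```text
time: 34.2
tool_pos: [462.5, -201.0, 137.8]
tcp_rot: [-145.3, 89.9, 124.6]
ft_force: [0.1, 0.7, -0.6]
finger_gap: 58.6
```

```bash
python3 - <<'E'
from h import *
s=snapshot("wrist"); cv2.imwrite("pics/w22.png",s["pixels"][:,:,::-1])
goto(463.2,-203.3,54,0)
E
```

```text
t 34.25 pos [ 462.8 -200.6  137.9] tooly [ 1.    -0.    -0.001] toolz [-0.    -1.    -0.001] j [-29.3  -3.6 106.6   0.   77.1 -29.3] gap 58.6
off cm [8.39 0.04 0.28] rv [-0.   -0.04  0.03]
```

View pics/w22.png

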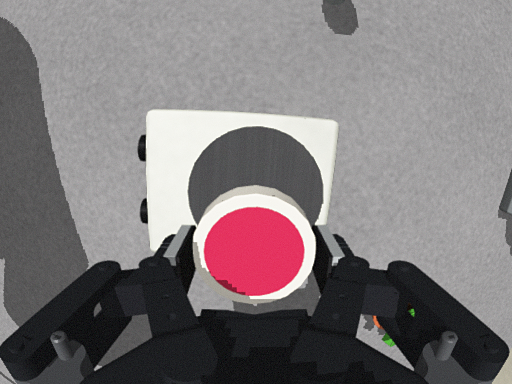

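```bash
python3 - <<'E'
from h import *
s=snapshot("wrist"); p=st()[1]; print(p); H=hsv(s)
V=H[:,:,2].astype(int); S=H[:,:,1]
m=((V<110)&(S<60)); m[:,:185]=0; m[:,330:]=0; m[195:]=0; m[:120]=0
B=max(blobs(m,500),key=lambda b:b[0]); ys,xs=np.nonzero(B[3]); print(B[:3])
pts=[]
for v in range(ys.min(),185):
    k=xs[ys==v]
    for u in (k.min()-.5,k.max()+.5): pts.append(onz(s,u,v,55,True)[:2])
pts=np.array(pts); A=np.c_[2*pts,np.ones(len(pts))]; c=np.linalg.lstsq(A,(pts**2).sum(1),rcond=None)[0]
print("plate",c[:2],np.sqrt(c[2]+c[0]**2+c[1]**2))
b=max(blobs(mask(H,160,10,90,60),200),key=lambda b:b[0]); print(b[:3],onz(s,*b[1],16+p[2]+1.5,True))
E
```

```text
[ 463.06599626 -200.36271023  137.95628167]
(6739, [254.8, 164.1], [188, 127, 134, 68])
plate [ 464.47810394 -201.27233869] 53.90742616434069
(7000, [253.5, 251.0], [204, 207, 100, 89]) [ 463.49883307 -198.39498727  155.45628167]
```

>>> send_rows --offset '[[4, 0.1, 0.28], [2.5, 0, 0], [1.2, 0, 0], [0.4, 0, 0], [0, 0, 0]]' --dr '[[0, 0, 0], [0, 0, 0], [0, 0, 0], [0, 0, 0], [0, 0, 0]]' --grip '[60, 60, 60, 60, 60]'

```text
time: 34.92
tool_pos: [464.4, -204.1, 58.0]
tcp_rot: [61.9, 90.0, -28.1]
ft_force: [-0.2, 0.7, -0.7]
finger_gap: 58.3
```

>>> send_rows --offset '[[0.1, 0, 0], [0, 0, 0]]' --dr '[[0, 0, 0], [0, 0, 0]]' --grip '[60, 60]'

```text
time: 35.17
tool_pos: [464.2, -204.5, 57.1]
tcp_rot: [60.8, 89.9, -29.2]
ft_force: [-0.4, -0.1, -1.3]
finger_gap: 58.4
```

>>> send_rows --offset '[[0.15, 0, 0], [0, 0, 0], [0, 0, 0]]' --dr '[[0, 0, 0], [0, 0, 0], [0, 0, 0]]' --grip '[60, 60, 60]'

```text
time: 35.55
tool_pos: [463.7, -204.2, 54.8]
tcp_rot: [-131.4, 90.0, 138.6]
ft_force: [0.0, 0.1, -0.7]
finger_gap: 58.3
```

>>> send_rows --offset '[[0.1, 0, 0], [0, 0, 0]]' --dr '[[0, 0, 0], [0, 0, 0]]' --grip '[60, 60]'

```text
time: 35.8
tool_pos: [463.7, -204.1, 53.7]
tcp_rot: [-128.7, 90.0, 141.2]
ft_force: [1.0, -0.8, -0.7]
finger_gap: 58.5
```

>>> send_rows --offset '[[0.1, 0, 0], [0, 0, 0]]' --dr '[[0, 0, 0], [0, 0, 0]]' --grip '[60, 60]'

```text
time: 36.05
tool_pos: [463.8, -204.2, 53.5]
tcp_rot: [-91.4, 90.0, 178.6]
ft_force: [-3.5, 2.9, 7.4]
finger_gap: 58.4
```

Contact; release, lift and check.

>>> send_rows --offset '[[0, 0, 0], [0, 0, 0], [0, 0, 0], [0, 0, 0]]' --dr '[[0, 0, 0], [0, 0, 0], [0, 0, 0], [0, 0, 0]]' --grip '[75, 90, 100, 100]'

```text
time: 36.55
tool_pos: [463.7, -204.2, 52.7]
tcp_rot: [-127.9, 90.0, 142.1]
ft_force: [0.0, 0.2, 0.0]
finger_gap: 85.5
```

>>> send_rows --offset '[[-2, 0, 0], [-4, 0, 0], [-5, 0, 0], [-3, 0, 4], [0, 0, 5]]' --dr '[[0, 0, 0], [0, 0, 0], [0, 0, 0], [0, 0, 0], [0, 0, 0]]' --grip '[100, 100, 100, 100, 100]'

```text
time: 37.17
tool_pos: [465.8, -295.9, 197.1]
tcp_rot: [54.3, 89.6, -35.6]
ft_force: [1.0, -1.2, -0.3]
finger_gap: 85.4
```

>>> send_rows --offset '[[0, 0, 5], [0, -2, 5], [0, -2, 5], [0, 0, 0], [0, 0, 0]]' --dr '[[0, 0, 0], [0, 0, 0], [0, 0, 0], [0, 0, 0], [0, 0, 0]]' --grip '[100, 100, 100, 100, 100]'

```text
time: 37.8
tool_pos: [423.5, -444.0, 192.4]
tcp_rot: [-170.0, 89.9, 100.0]
ft_force: [0.2, -0.1, -0.2]
finger_gap: 85.0
```

```bash
python3 - <<'E'
from h import *
for n in ("wrist","top","scene"):
    s=snapshot(n); P=s["pixels"][:,:,::-1]
    if n=="top":
        cv2.imwrite("pics/tf1.png",cv2.resize(P[130:280,80:280],None,fx=4,fy=4,interpolation=cv2.INTER_CUBIC))
        cv2.imwrite("pics/tf2.png",cv2.resize(P[130:280,240:440],None,fx=4,fy=4,interpolation=cv2.INTER_CUBIC))
    else: cv2.imwrite(f"pics/{n}f.png",P)
goto(0,0,0)
E
```

```text
t 37.95 pos [ 424.3 -443.1  192.8] tooly [1.    0.001 0.   ] toolz [ 0.001 -1.    -0.   ] j [-51.   10.7  85.8   0.   83.6 -51.1] gap 85.5
off cm [ 19.29 -42.38 -44.36] rv [ 0.06 -0.02 -0.  ]
```

View pics/tf1.png

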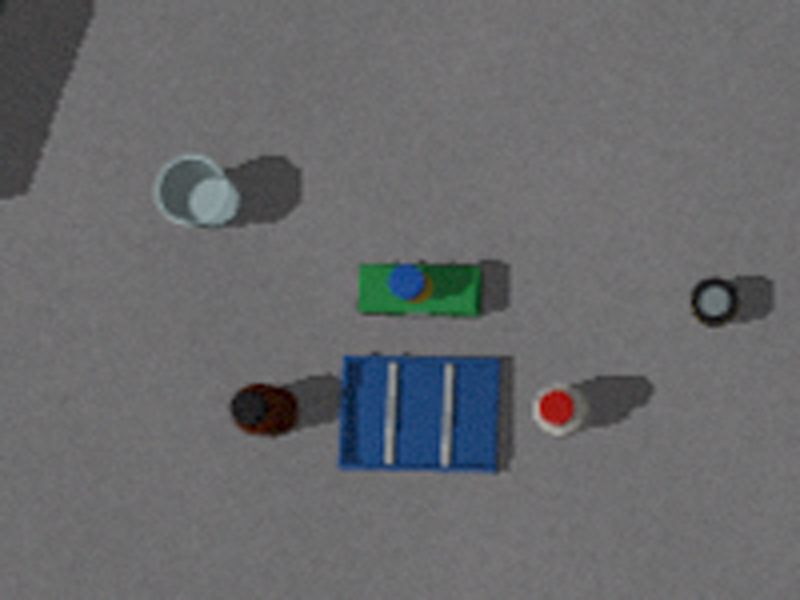

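View pics/tf2.png

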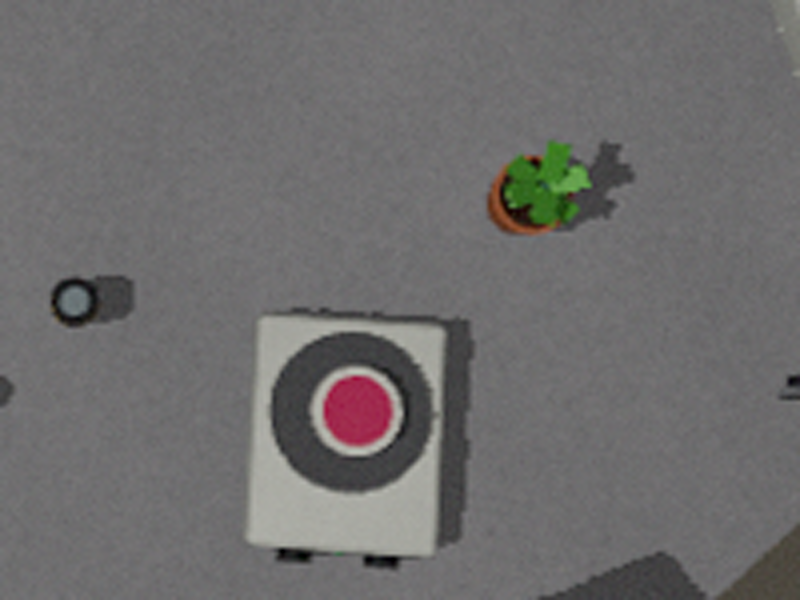

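View pics/wristf.png

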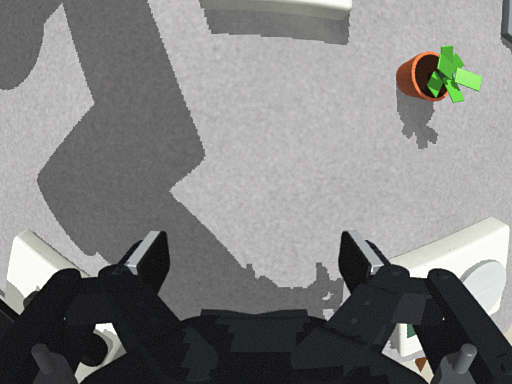

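View pics/scenef.png

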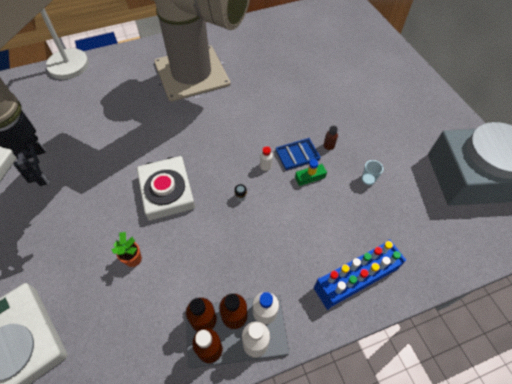

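```bash
python3 - <<'E'
from h import *
s=snapshot("top"); H=hsv(s)
C=lambda a,b:((a+.5)/4-.5+80,(b+.5)/4-.5+130)
D=lambda a,b:((a+.5)/4-.5+240,(b+.5)/4-.5+130)
for n,p,z,f in [("amber",(249,407),78,C),("white",(557,408),78,C),("vialcap",(407,282),74,C),("boxL",(360,265),30,C),("boxR",(481,265),30,C),("boxFL",(360,313),30,C),("boxFR",(480,313),30,C),("plate",(352,412),55,D)]: print(n,np.round(onz(s,*f(*p),z)[:2],1))
for b in blobs(mask(H,165,8,120,60),20):
    print(b[:3],onz(s,*b[1],71).round(1)[:2])
for b in blobs(mask(H,105,130,160,90),20):
    if 150<b[1][1]<210: print("blue",b[:3],onz(s,*b[1],74).round(1)[:2])
g=[b for b in blobs(mask(H,50,80,120,30),20)]
for b in g: print(b[:3],onz(s,*b[1],30).round(1)[:2])
E
```

```text
amber [464.9 295.7]
white [464.6  90. ]
vialcap [549.4 192.7]
boxL [565.9 233.8]
boxR [566. 149.]
boxFL [532.2 232.9]
boxFR [532.3 149.1]
plate [ 463.2 -203.3]
(29, [197.0, 80.8], [195, 78, 5, 7]) [885.3 157.1]
(31, [220.0, 88.0], [218, 85, 5, 7]) [864.4  92.5]
(34, [176.4, 93.1], [174, 90, 6, 7]) [849.6 213.9]
(230, [329.0, 232.1], [321, 224, 17, 17]) [ 464.1 -204.6]
(57, [218.8, 231.5], [215, 228, 9, 8]) [465.2  90.9]
blue (53, [181.2, 199.9], [178, 196, 8, 9]) [550.  193.2]
(25, [208.1, 79.4], [206, 77, 5, 6]) [905.3 131.1]
(28, [164.5, 84.5], [162, 82, 6, 6]) [889.9 256.9]
(27, [187.1, 91.7], [185, 89, 5, 7]) [868.4 191.1]
(244, [376.3, 175.8], [366, 166, 22, 20]) [ 623.5 -346.6]
(271, [185.5, 202.2], [170, 196, 31, 13]) [548.1 188.9]
```

```bash
python3 -c "
from bench import workorder; print(workorder.hand_in())"
```

```text
the job is handed in; nothing more can be done
None
```

The job is handed in: everything asked for is in place, and the gripper is open and clear of everything. It took about 38 s of the 134 s, and I placed the pieces in the order the task lists them.

| Piece | Where the last overhead picture shows it |
|---|---|
| Amber bottle | Left of the tray, gap about 30 mm, about 1 mm off the tray's middle line |
| White bottle | Right of the tray, gap about 29 mm, about 1 mm off the tray's middle line |
| Slide box | Flat behind the tray, gap about 29 mm in the overhead picture and 30 mm in the wrist view, parallel within about 0.5° |
| Vial | Upright on the box, within about 2 mm of the middle of its top |
| Culture dish | Flat on the hot plate, pink face up, within about 1.5 mm of the centre |

- **Left alone:** the beaker, seedling and eyepiece show no visible movement between the first and last overhead pictures.
- **Forces:** the highest force reading I saw was about 12 N, when setting down the white bottle. Nothing tipped over.
- **Disagreements between cameras:** the overhead and wrist cameras differ by about 2 mm on the tray's position, which is within their calibration. They also differ by about 0.5° on its angle, so the gaps are good to about 2 mm.

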